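Clamp a pewter stem in the bench chuck with its slim ring

ROBOT

A 6-joint arm with a two-finger parallel gripper is mounted at the origin on the work surface. World frame = base frame: x ahead of the robot, y to its left, z up, the work surface at z = 0. Lengths are in mm, angles in degrees, forces in N, time in s.
With the tool pointing down it reaches from about 300 to 850 mm from the base axis. Payload 4.2 kg.
Tool frame: the origin (TCP) lies midway between the tips of the shut fingers; the grasp point (between the pads) lies env.grasp_offset behind it (env.grasp_offset is the distance from the TCP to the grasp point, in mm); y points along the fingers, x is the direction in which the jaws open and shut, and the axes are right-handed (so a half turn about y gives the same grasp; the last joint's range is limited). The gripper opens to 91 mm and grips with 3 to 60 N. Pads are 32 mm wide; open, the fingers measure 118 mm over their backs; the gripper's body (76 mm by 178 mm) begins 60 mm behind the grasp point.
Start: joints at [-74.485, 18.312, 89.639, -0, 72.044, -1.146], TCP at [164.866, -550.874, 213.976] pointing down, gripper open.
Joint ranges: [-177.97, 177.97], [-48.28, 115.42], [12.27, 149.76], [-77.06, 257.06], [2.81, 150.46], [-146.56, 146.56]. Speed limits (degrees/s): [147.25, 147.25, 180, 180, 180, 180].

INTERFACE

Orientations are given as [roll, pitch, yaw] about the fixed x, y, z axes, in that order (R = Rz(yaw) Ry(pitch) Rx(roll)).
In Python, from workcell import state, vision, job, env gives the robot as it stands.
- The arm moves only by the shell command python3 -m handwheel 'ROWS' [FORCE]. ROWS is JSON, a list of rows, each a list of 3 entries, a list of its own where there are three numbers: the finger opening in cm, from 0 to 9.12, then the shift along the tool's x, y, z in cm, then the turn about the tool's y in degrees. A call has 1 to 10 rows; each row is the pose to reach, as a shift and turn from the pose measured when the call began, along the tool's axes at that moment; what a row does not reach only later rows make up. A row lasts 1/10 s, in which the tool goes at most 50 mm and 8.59 degrees, less where a joint would pass 70% of its speed; a pose out of reach is approached as far as the arm can. A call with a gripper value outside its range is refused whole. The fingers move at their own pace and stop on an object; FORCE is the grip in N (left out, the last holds). Time passes only in rows, so rows that repeat a pose let the fingers close. It gives the time, the measured TCP pose, the force and the opening at its end, in the units of the state.
- state(): the state, without advancing time (a new reading comes with each control period).
- vision.grab_frame(name): name is "scene" or "side" or "wrist"; returns the picture (420x560x3 uint8, red, green, blue); there is no depth.
- vision.camera_model(name): a dict with "fov_y" (degrees; the focal length in pixels is half the picture's height over the tangent of half this angle, whatever the lens; pixels are square), "cx", "cy" (the principal point, pixels), "extrinsics" (4x4, takes a point from world to camera coordinates). Camera axes: x right, y up, looking along -z (the intrinsics and any distortion apply to the point x, -y, -z); pixel columns grow to the right and rows downward; lengths in mm; the calibration is good to about 2 mm. The wrist camera is an equidistant fisheye: a pixel r from the principal point sees the ray r / f radians off the axis. A picture is of the moment at which its call begins: read the wrist's pose just before it. camera_model takes no time and is no camera call; for the wrist camera it gives the pose at the moment of the call.
- job.job_done(): hands the job in, once; it reports no verdict.
The state is a dict: "time_s": time; "qpos": joint angles; "qvel": joint speeds; "effort": joint torques, N m; "ee_pos": TCP position; "ee_rot": TCP orientation; "force": force on the tool from outside, world axes, zero at the start; "torque": the same for the moment, N m; "gripper_width": finger opening in mm.
Only numpy, scipy, OpenCV 4.12 (cv2) and the standard library are available. Lean on these libraries where they do the work, as an engineer would, in place of code of your own. Each camera call takes 0.05 s, during which the arm holds its last target.

TASK

Stand the short mushroom-headed pewter stem, foot down, in the middle of the open jaws of the little three-jaw bench chuck and let go of it. Then turn the chuck's slim ribbed ring clockwise (seen from above), touching neither the fixed ring above it nor the one below, until all three jaws hold the stem firmly and upright; pewter is soft, so feel for the jaws taking hold and stop there rather than turning on. Let go and back away, leaving the other things on the bench as they are.

Things in the scene. Friction and masses are not known exactly. Their poses are not given: they have to be found in the camera images.
- stem_mid (a point): Centre (half-way up, 25 mm over the foot) of the stem: a solid turned pewter piece, 50 mm tall, 100 to 170 g, standing on its foot, z up. Lower part: plain round shank, hand-turned, between 15 and 17 mm in diameter, 27 mm tall. Upper part: round head 24 mm in diameter that fills the top 23 mm. Grip it by the head.
- chuck: The chuck: round, stepped, steel, fixed to the bench; origin on its axis at bench height, z up. Diameters and heights over the bench, from below: base flange 100 mm, 0 to 20; lower fixed ring 72 mm, 20 to 38; slim turning ring 58 mm, 39 to 51; top fixed ring 48 mm (40 inside), 51 to 64; inside it three jaws, tops at 67.5.
- seat (a point): Centre of the chuck's round inner floor between the jaws, on its axis, 52 mm above the bench, z up. The stem's foot stands here; its top is then 102 mm above the bench. At the start the jaws are 2 to 5 mm clear of a centred stem all round.
- ring_mid (a point): Centre of the slim ring (58 mm in diameter, 12 mm tall, smooth to the fingers), half-way up, z up. It sticks out 5 mm beyond the top ring and lies 7 mm inside the lower ring's edge: from above, fingers can pass the top ring and close on it with their tips above the lower one. Clockwise closes the jaws, 5 mm each per rad. 1.7 rad in all, starting 0.1 to 0.5 rad from open. Its yaw falls as it turns so.
- slim_ring: The slim ring; origin on the chuck's axis at bench height. The jaws meet the stem 0.4 to 1.1 rad after the start. It takes 0.15 N m to turn it freely (standing after a small step it may hold anything within that, either way, much the same after equal steps); each N on every jaw adds 0.015 N m. 0.1 N m more than free is a firm hold; 0.25 more may mark the stem. It stays where left, up to 10 N a jaw.
- jaw0: Jaw 0, a smooth steel block 10 mm long, 6 wide, 14 tall (53.5 to 67.5 mm over the bench), at the chuck's own +x. The origin moves with it: ring fully open, it is on the chuck's axis at bench height, the inner face 13 mm out along the jaw's +x; closing moves it to the jaw's -x. It moves only through the ring.
- jaw1: Jaw 1, a smooth steel block 10 mm long, 6 wide, 14 tall (53.5 to 67.5 mm over the bench), at 120 degrees anticlockwise from jaw 0. The origin moves with it: ring fully open, it is on the chuck's axis at bench height, the inner face 13 mm out along the jaw's +x; closing moves it to the jaw's -x. It moves only through the ring.
- jaw2: Jaw 2, a smooth steel block 10 mm long, 6 wide, 14 tall (53.5 to 67.5 mm over the bench), at 240 degrees anticlockwise from jaw 0. The origin moves with it: ring fully open, it is on the chuck's axis at bench height, the inner face 13 mm out along the jaw's +x; closing moves it to the jaw's -x. It moves only through the ring.
- lower_ring: Lower fixed ring of the chuck, 72 mm in diameter, 20 to 38 mm above the bench, 1 mm under the slim ring; origin on the chuck's axis at bench height. Not to be touched.
- top_ring: Top fixed ring of the chuck, 48 mm in diameter, 51 to 64 mm above the bench; origin on the chuck's axis at bench height. Not to be touched.
- candlestick: Bystander, standing in a row with the stem: slender pewter candlestick, 42 mm wide foot, 85 mm tall; origin under its foot. The stem, candlestick and small cup stand in one row along x, in any order, at least 75 mm apart in x, so that finger room is at the stem's +y and -y sides.
- tot_cup: Bystander in the same row: small open pewter cup, 44 mm wide, 42 mm tall; origin under it.
- beaker: Bystander: open pewter beaker, 70 mm wide, 85 mm tall, beyond the chuck; origin under it.
- spool: Bystander: white wire spool, 54 mm wide, 36 mm tall, lying between the chuck and the row (its centre at least 80 mm from the chuck's axis); origin under it.
- mallet: Bystander: hammer lying on the bench to the right of the chuck (-y).
- driver: Bystander: screwdriver lying on the bench beyond the chuck (+x).
- oak_block: Bystander: oak block 70 x 50 x 45 mm on the bench to the right (-y), nearer the robot; origin under it.
Mind the look-alikes: they are no part of the job. What is shaped like the chuck but red or yellow is not meant.

How it is judged:
By the outcome, as a careful person would: the job done as asked, in the order asked, and still so for the second after the job is handed in, with the robot touching nothing.
It also fails if it takes over 72 s, if anything falls off the work surface, if the arm or the gripper's body presses on something with over 40 N, if the wrist force passes 120 N, or if a joint passes its speed limit or range.

## Working session

There is one attempt and no reset: what is moved stays moved. The work goes in short steps, Python scripts to look and compute and a shell command to move; the robot and the scene stay as the last step left them, time stands still between calls to the robot, and variables do not carry over. Pictures are saved under pics/ and viewed, and the job is handed in when it is done.

```bash
ls; mkdir -p pics
python3 - <<'E'
from workcell import state, vision, job, env
import cv2
print(state(), env.grasp_offset)
for n in ("scene","side","wrist"):
    m=vision.camera_model(n);print(n,m)
    im=vision.grab_frame(n);cv2.imwrite(f"pics/{n}0.png",im[:,:,::-1])
E
```

```text
pics
{'time_s': 0.0, 'qpos': array([-7.44855677e+01,  1.83513290e+01,  8.97076226e+01, -3.78580227e-04,
        7.20421018e+01, -1.14513634e+00]), 'qvel': array([ 0.11116816,  0.13042875, -0.08220189,  0.04423638, -0.03467456,
       -0.00363519]), 'effort': array([-2.89310283e-04, -4.12458229e+01, -2.31973153e+01,  7.24527729e-02,
        4.59156744e-02, -1.63073978e-04]), 'ee_pos': array([ 164.71417241, -550.37388202,  213.11515503]), 'ee_rot': array([-89.9983403 ,   0.10104049, -73.34031289]), 'force': array([ 0.37388111,  0.58734987, -0.44158194]), 'torque': array([0.01226422, 0.00901938, 0.02271949]), 'gripper_width': 91.04985488536929} 18.8
scene {'fov_y': 49.660351046642205, 'cx': 281.4993325781227, 'cy': 203.21789920094545, 'extrinsics': array([[ 1.20658306e-01,  9.92671075e-01,  6.76096942e-03,
        -1.66683871e+01],
       [-8.60666623e-01,  1.01214596e-01,  4.99007584e-01,
         4.78037708e+02],
       [ 4.94666086e-01, -6.60283507e-02,  8.66571244e-01,
        -1.26384234e+03],
       [ 0.00000000e+00,  0.00000000e+00,  0.00000000e+00,
         1.00000000e+00]])}
si
[... 182 characters left out ...]
,
       [ 1.17922748e-01, -5.33349171e-01,  8.37635295e-01,
        -1.44799029e+02],
       [-1.57714874e-01,  8.22754781e-01,  5.46077457e-01,
        -7.66901068e+02],
       [ 0.00000000e+00,  0.00000000e+00,  0.00000000e+00,
         1.00000000e+00]])}
wrist {'fov_y': 65.70646984690485, 'cx': 281.1882818624981, 'cy': 209.50761675919554, 'extrinsics': array([[ 2.87461103e-01, -9.57790876e-01, -1.65898056e-03,
        -5.76027543e+02],
       [ 9.14984391e-01,  2.75124838e-01, -2.95143842e-01,
         3.41097102e+01],
       [ 2.83142506e-01,  8.33244330e-02,  9.55451391e-01,
        -3.93365644e+02],
       [ 0.00000000e+00,  0.00000000e+00,  0.00000000e+00,
         1.00000000e+00]])}
```

View pics/scene0.png

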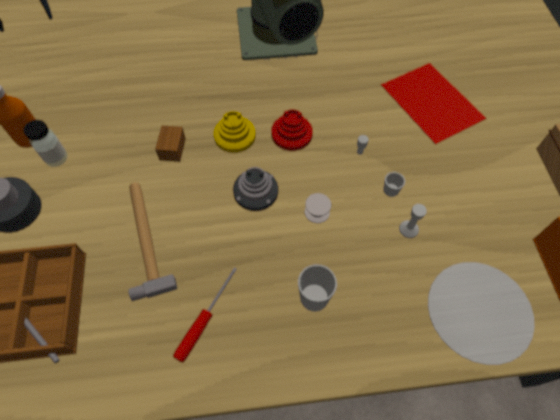

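View pics/side0.png

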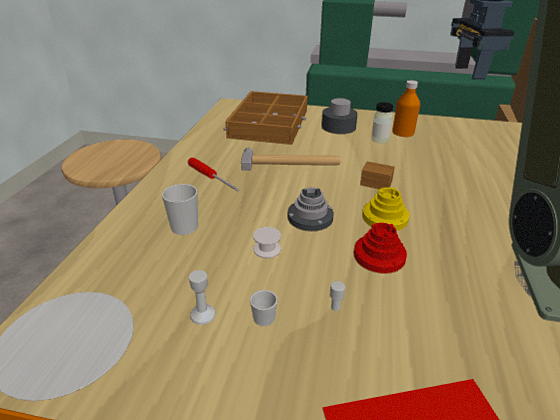

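View pics/wrist0.png

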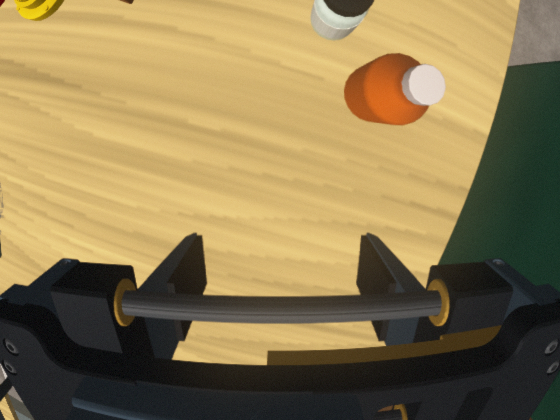

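The stem candidates are the short headed piece at scene (362,144) / side (337,296), the cup at scene (394,184) / side (263,308) and the candlestick at scene (412,222) / side (202,298). The first fits: it is short, has a mushroom head and has no wide foot. There are three chucks in scene: steel (256,186), yellow (235,130) and red (292,128). The steel one is meant. I'll confirm both in enlarged crops.

Run:
```python
import cv2,numpy as np
a=cv2.imread("pics/scene0.png");b=cv2.imread("pics/side0.png")
z=lambda im,x,y,w,h,k:cv2.resize(im[y:y+h,x:x+w],None,fx=k,fy=k,interpolation=cv2.INTER_CUBIC)
t=np.hstack([z(a,225,155,64,60,6),z(a,340,125,64,60,6)])
u=np.hstack([z(b,280,178,64,60,6),z(b,305,270,64,60,6)])
c=np.vstack([t,u]);cv2.imwrite("pics/crop1.png",cv2.resize(c,(768,600) if 0 else (640,600)))
```

```text
(no output)
```

View pics/crop1.png

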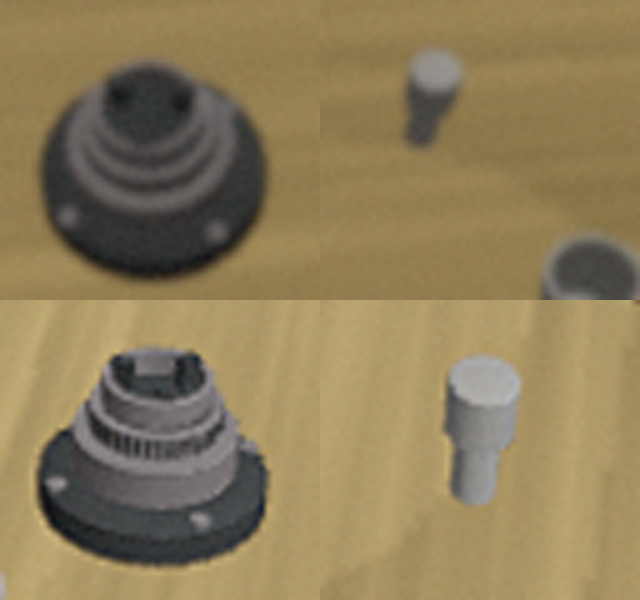

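Both are confirmed. The crops show the steel ribbed chuck with open jaws, and the stem with its head top at scene ≈(363,139) and side ≈(337,286). Next I'll measure.

```bash
cat > h.py <<'E'
import numpy as np,cv2
from workcell import state, vision, job, env
def ray(m,uv,fish=False):
    f=210/np.tan(np.radians(m['fov_y'])/2)
    x,y=uv[0]-m['cx'],uv[1]-m['cy']
    if fish:
        r=np.hypot(x,y);t=r/f;d=np.array([np.sin(t)*x/r,-np.sin(t)*y/r,-np.cos(t)])
    else:
        d=np.array([x/f,-y/f,-1.])
    E=m['extrinsics'];R=E[:3,:3];o=-R.T@E[:3,3]
    d=R.T@d
    return o,d/np.linalg.norm(d)
def plane(m,uv,z,fish=False):
    o,d=ray(m,uv,fish);return o+d*(z-o[2])/d[2]
def proj(m,P,fish=False):
    f=210/np.tan(np.radians(m['fov_y'])/2)
    E=m['extrinsics'];c=E[:3,:3]@np.asarray(P,float)+E[:3,3];x,y,z=c[0],-c[1],-c[2]
    if fish:
        r=np.hypot(x,y);t=np.arctan2(r,z);s=f*t/r
    else: s=f/z
    return np.array([m['cx']+s*x,m['cy']+s*y])
def tri(rs):
    A=sum(np.eye(3)-np.outer(d,d) for o,d in rs);b=sum((np.eye(3)-np.outer(d,d))@o for o,d in rs)
    return np.linalg.solve(A,b)
def circ(pts): # pts Nx2 -> centre,r
    A=np.c_[2*pts,np.ones(len(pts))];s=np.linalg.lstsq(A,(pts**2).sum(1),rcond=None)[0]
    return s[:2],np.sqrt(s[2]+s[0]**2+s[1]**2)
E
python3 - <<'E'
from h import *
S,D,W=[vision.camera_model(n) for n in("scene","side","wrist")]
T=lambda a,b:print(np.round(tri([ray(S,a),ray(D,b)]),1))
T((363,139.4),(337.4,286.4)) #stem top
T((254.8,175),(311,191.6)) #chuck top
for n,a,b,z in (("stem",(363,139.4),(337.4,286.4),50),("chuck",(254.8,175),(311,191.6),64),("cup",(395,179),(264,300),42),("candle",(418,210),(199,277),85),("spool",(318,202),(267,237),36)):
    print(n,np.round(plane(S,a,z),1),np.round(plane(D,b,z),1))
print("wristcam pos",ray(W,(280,210)), "stem in wrist")
# flange contour in scene and side
for nm,m,c in(("scene",S,(256,186)),("side",D,(311,208))):
    im=cv2.imread(f"pics/{nm}0.png").astype(int)
    hsv=cv2.cvtColor(im.astype(np.uint8),cv2.COLOR_BGR2HSV)
    mk=(hsv[...,1]<75).astype(np.uint8)
    n,l,st,ce=cv2.connectedComponentsWithStats(mk)
    k=l[c[1],c[0]];print(nm,st[k])
    cnt=max(cv2.findContours((l==k).astype(np.uint8),0,1)[0],key=cv2.contourArea)[:,0,:].astype(float)
    # lower half of the contour = bottom edge of flange z~0 ; widest parts/top back edge z=20
    low=cnt[cnt[:,1]>c[1]+ (8 if nm=='scene' else 8)]
    P=np.array([plane(m,p,0)[:2] for p in low]);print(circ(P))
E
```

```text
[433.7 147.6  47.7]
[ 513.9 -102.2   67.1]
stem [435.9 147.   50. ] [433.2 149.5  50. ]
chuck [ 512.  -102.1   64. ] [ 514.5 -107.3   64. ]
cup [542.5 195.4  42. ] [543.1 195.4  42. ]
candle [644.3 206.1  85. ] [640.2 210.4  85. ]
spool [576.1  23.4  36. ] [577.6  29.6  36. ]
wristcam pos (array([ 245.76333681, -528.35312132,  385.06497215]), array([-0.28551038, -0.08046962, -0.95499134])) stem in wrist
scene [ 234  167   44   43 1439]
(array([ 510.04159007, -103.31612794]), np.float64(46.98782192730087))
side [ 288  187   46   44 1471]
(array([ 512.57886572, -105.29424261]), np.float64(47.107877178379624))
```

Stem ≈(434,148), chuck ≈(513,-104). Both sources agree to within a few mm, and the heights and sizes check out. I'll hover over the chuck for a wrist view on the way.

```bash
python3 -m handwheel '[[9.1,[-3.2,0,4.5],2],[9.1,[-6.4,0,9],4],[9.1,[-9.6,0,13.5],6],[9.1,[-12.8,0,18],8],[9.1,[-16,0,22.5],10],[9.1,[-19.2,0,27],12],[9.1,[-22.4,0,31.5],14],[9.1,[-25.6,0,36],16],[9.1,[-28.8,0,40.5],16.7],[9.1,[-30.8,0,43.2],16.7]]' 20
python3 -m handwheel '[[9.1,[-2,0,2.5],0],[9.1,[-2,0,2.5],0],[9.1,[-2,0,2.5],0]]'
python3 - <<'E'
from h import *
print(state()['ee_pos'],state()['ee_rot'])
m=vision.camera_model("wrist");im=vision.grab_frame("wrist")
cv2.imwrite("pics/w1.png",im[:,:,::-1]);np.save("w1.npy",m)
print(proj(m,(513,-104,64),True))
E
```

```text
time_s: 1.15
ee_pos: [472.4, -154.1, 213.7]
ee_rot: [-90.0, 0.1, -90.0]
force: [0.2, -0.2, 0.4]
gripper_width: 91.0
time_s: 1.45
ee_pos: [497.2, -133.8, 213.2]
ee_rot: [-90.1, 0.1, -89.9]
force: [0.3, 0.6, -0.2]
gripper_width: 91.0
[ 497.15742386 -133.80254512  213.15712811] [-9.01152179e+01  5.35584804e-02 -8.99441213e+01]
[250.13517887 180.34789955]
```

View pics/w1.png

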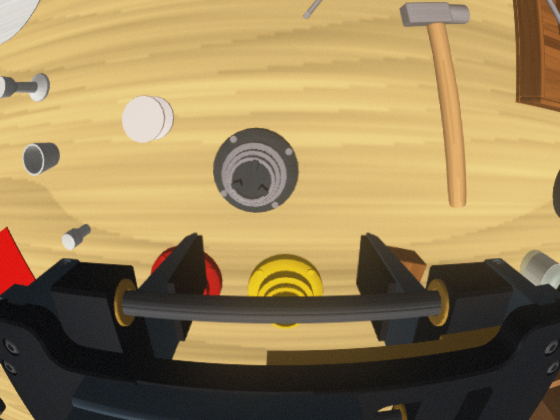

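The wrist view shows the steel chuck at (256,170), with the bore and jaws visible near (252,180). I'll fit the flange circle and look at an enlarged crop.

```bash
cat >> h.py <<'E'
def flange(im,m,fish,c0,sat=75,r=50):
    hsv=cv2.cvtColor(im,cv2.COLOR_RGB2HSV)
    mk=(hsv[...,1]<sat).astype(np.uint8)
    n,l,st,ce=cv2.connectedComponentsWithStats(mk)
    u=proj(m,(c0[0],c0[1],30),fish).astype(int);k=l[u[1],u[0]]
    cnt=max(cv2.findContours((l==k).astype(np.uint8),0,1)[0],key=cv2.contourArea)
    cnt=cv2.convexHull(cnt) if 0 else cnt
    cnt=cnt[:,0,:].astype(float)
    o=ray(m,(200,200),fish)[0][:2];c=np.array(c0,float)
    for i in range(6):
        P=[]
        for p in cnt:
            q=plane(m,p,20,fish)[:2]
            q0=plane(m,p,0,fish)[:2]
            P.append(q0 if np.dot(q0-c,o-c)>0 else q)
        P=np.array(P);d=np.linalg.norm(P-c,axis=1);g=P[abs(d-np.median(d))<5]
        c,rr=circ(g)
    return c,rr,len(g),st[k]
E
python3 - <<'E'
from h import *
for nm,f in (("scene0",0),("side0",0),("w1",1)):
    im=cv2.imread(f"pics/{nm}.png")[:,:,::-1].copy()
    m=np.load("w1.npy",allow_pickle=True).item() if f else vision.camera_model(nm[:-1])
    print(nm,flange(im,m,f,(513,-104)))
cv2.imwrite("pics/c2.png",cv2.resize(cv2.imread("pics/w1.png")[120:220,205:305],None,fx=6,fy=6,interpolation=cv2.INTER_CUBIC))
E
```

```text
scene0 (array([ 511.06607646, -103.23863158]), np.float64(46.11523971553976), 120, array([ 234,  167,   44,   43, 1439], dtype=int32))
side0 (array([ 512.97110074, -105.16466111]), np.float64(47.365744547668676), 91, array([ 288,  187,   46,   44, 1471], dtype=int32))
w1 (array([ 514.04312249, -105.25128922]), np.float64(47.993201814885566), 235, array([ 213,  129,   85,   83, 5492], dtype=int32))
```

View pics/c2.png

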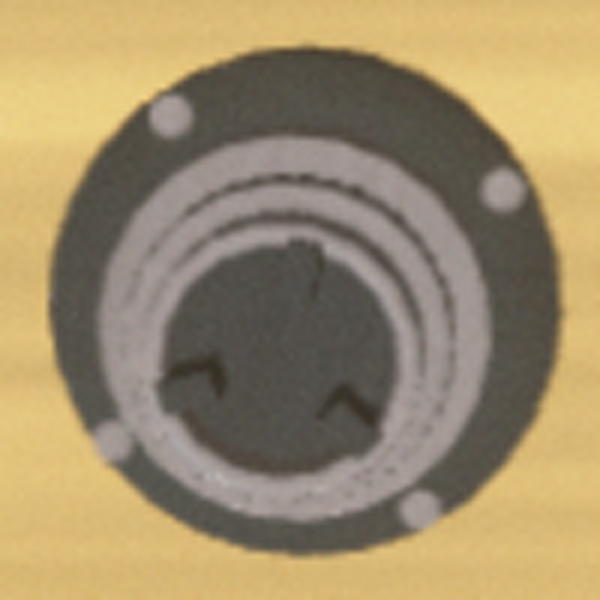

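I'll take a second wrist view turned half round, so the camera's mounting bias cancels. The half turn also gives wrist room for turning the ring later.

```bash
python3 -m handwheel '[[9.1,[-0.5,0,0.5],-8.5],[9.1,[-1,0,1],-17],[9.1,[-1.5,0,1.5],-25.5],[9.1,[-2,0,2],-34],[9.1,[-2.5,0,2.5],-42.5],[9.1,[-3,0,3.3],-51],[9.1,[-3,0,3.3],-59.5],[9.1,[-3,0,3.3],-68],[9.1,[-3,0,3.3],-76.5],[9.1,[-3,0,3.3],-85]]'
python3 -m handwheel '[[9.1,[0,0,0],-8.5],[9.1,[0,0,0],-17],[9.1,[0,0,0],-25.5],[9.1,[0,0,0],-34],[9.1,[0,0,0],-42.5],[9.1,[0,0,0],-51],[9.1,[0,0,0],-59.5],[9.1,[0,0,0],-68],[9.1,[0,0,0],-76.5],[9.1,[0,0,0],-85]]'
python3 -m handwheel '[[9.1,[0,0,0],-8],[9.1,[0,0,0],-9],[9.1,[0,0,0],-9],[9.1,[0,0,0],-9]]'
python3 - <<'E'
from h import *
print(state()['ee_pos'],state()['ee_rot'],state()['qpos'])
m=vision.camera_model("wrist");im=vision.grab_frame("wrist")
cv2.imwrite("pics/w2.png",im[:,:,::-1]);np.save("w2.npy",m)
print(flange(im,m,1,(513,-104.5)),ray(m,(200,200),1)[0])
E
```

```text
time_s: 2.5
ee_pos: [528.5, -106.0, 213.3]
ee_rot: [-90.0, 0.1, -4.8]
force: [0.0, 0.3, 0.6]
gripper_width: 90.8
time_s: 3.5
ee_pos: [527.3, -107.6, 213.3]
ee_rot: [-89.8, 0.0, 80.4]
force: [0.8, 0.0, 0.1]
gripper_width: 91.2
time_s: 3.9
ee_pos: [526.9, -108.1, 213.4]
ee_rot: [-89.8, -0.0, 89.2]
force: [-0.5, -0.7, 0.3]
gripper_width: 91.1
[ 526.9337035  -108.13823953  213.40915426] [-8.98201640e+01 -2.15894338e-02  8.92046452e+01] [-1.28121373e+01  1.50878546e+01  9.43641729e+01 -1.72943312e-02
  7.07283634e+01 -1.02011083e+02]
(array([ 512.88059863, -104.90627644]), np.float64(48.122267959194005), 235, array([ 243,  131,   85,   84, 5520], dtype=int32)) [ 443.81298699 -108.77689406  385.41175393]
```

View pics/w2.png

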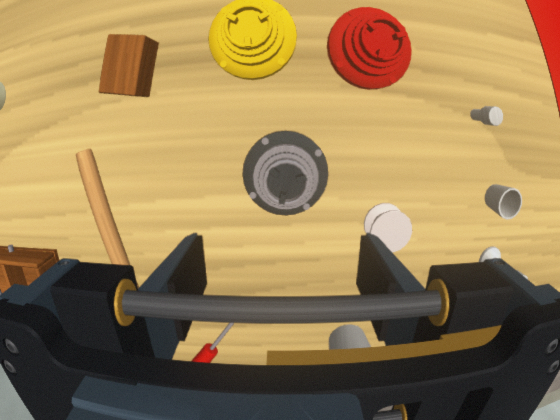

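The wrist views show the chuck at (285,172), and the two fits average to chuck (513.5,-105.1), agreeing within about 0.6 mm. Next I'll go above the stem.

```bash
python3 -m handwheel '[[9.1,[4.5,0,1.6],-0.8],[9.1,[9,0,3.2],-0.8],[9.1,[13.5,0,5],-0.8],[9.1,[18,0,6.5],-0.8],[9.1,[22.5,0,8],-0.8],[9.1,[25.5,1,8.8],-0.8],[9.1,[25.5,2,8.8],-0.8],[9.1,[25.5,2,8.8],-0.8],[9.1,[25.5,2,8.8],-0.8]]'
python3 - <<'E'
from h import *
print(state()['ee_pos'],state()['ee_rot'])
m=vision.camera_model("wrist");im=vision.grab_frame("wrist")
cv2.imwrite("pics/w3.png",im[:,:,::-1]);np.save("w3.npy",m)
print(proj(m,(434,148,50),1),proj(m,(434,148,0),1))
E
```

```text
time_s: 4.85
ee_pos: [442.6, 147.4, 193.7]
ee_rot: [-89.8, 0.0, 90.0]
force: [1.1, -0.5, -0.2]
gripper_width: 91.6
[442.55366348 147.40660537 193.67545669] [-8.98012066e+01  9.45114149e-03  8.99807510e+01]
[283.46510199 188.45546073] [283.17087801 178.44661285]
```

View pics/w3.png

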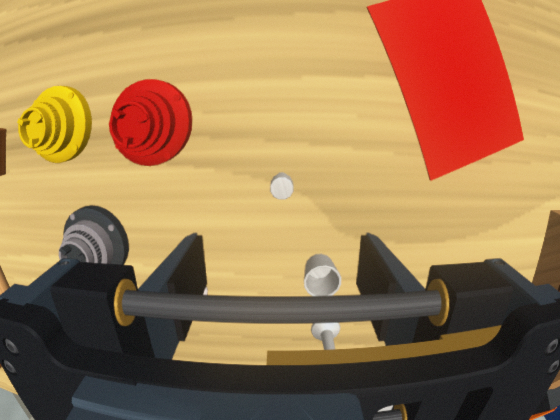

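The stem shows as a near-vertical disc at (282,186), clear of the fingers. The cup is at (322,275).

Run:
```python
from h import *
im=cv2.imread("pics/w3.png")[:,:,::-1].copy();m=np.load("w3.npy",allow_pickle=True).item()
hsv=cv2.cvtColor(im,cv2.COLOR_RGB2HSV);g=hsv[165:210,260:305]
mk=(g[...,1]<60).astype(np.uint8)
n,l,st,ce=cv2.connectedComponentsWithStats(mk);k=1+np.argmax(st[1:,4]);print(st[k],ce[k]+[260,165])
cnt=max(cv2.findContours((l==k).astype(np.uint8),0,1)[0],key=cv2.contourArea)[:,0,:]+[260,165]
P=np.array([plane(m,p,50,1)[:2] for p in cnt.astype(float)]);c,r=circ(P);print("all",c,r)
lo=P[cnt[:,1]>186];print("near",circ(lo))
cv2.imwrite("pics/c3.png",cv2.resize(im[160:215,255:310,::-1],None,fx=10,fy=10,interpolation=cv2.INTER_CUBIC))
print(ray(m,(200,200),1)[0])
```

```text
[ 10   8  23  26 473] [281.39323467 186.09090909]
all [431.62717669 145.92625949] 11.96119578385428
near (array([433.46176646, 145.86645508]), np.float64(10.91242323853757))
[359.48827355 145.71117862 365.70807021]
```

View pics/c3.png

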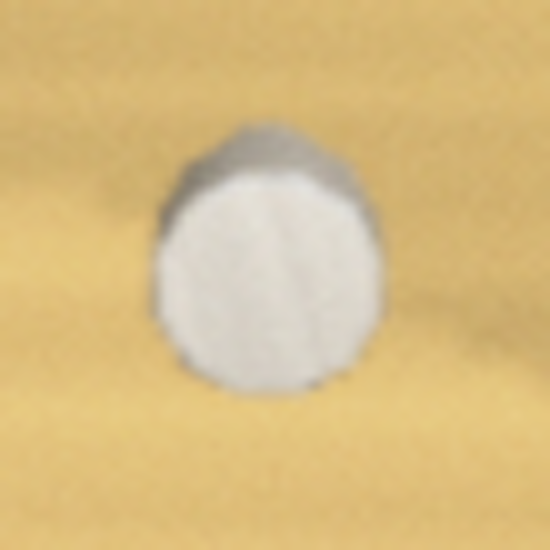

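Stem head centre ≈(433.9,146.0) after the bias correction. I'll descend and grip the head.

```bash
python3 -m handwheel '[[9.1,[-0.14,4,0.87],0],[9.1,[-0.14,8,0.87],0],[9.1,[-0.14,12,0.87],0],[9.1,[-0.14,15,0.87],0],[9.1,[-0.14,16.6,0.87],0],[9.1,[-0.14,17.15,0.87],0],[9.1,[-0.14,17.15,0.87],0],[9.1,[-0.14,17.15,0.87],0]]'
python3 - <<'E'
from h import *
s=state();print(s['ee_pos'],s['ee_rot'])
m=vision.camera_model("wrist");im=vision.grab_frame("wrist")
cv2.imwrite("pics/w4.png",im[:,:,::-1]);print(proj(m,(433.9,146,50),1))
E
```

```text
time_s: 5.7
ee_pos: [434.9, 145.7, 23.4]
ee_rot: [-90.0, -0.0, 89.9]
force: [-0.3, 0.2, -0.0]
gripper_width: 90.7
[434.85429621 145.73474041  23.42516111] [-8.99581766e+01 -4.14048357e-02  8.98913592e+01]
[284.9197184  280.23903005]
```

View pics/w4.png

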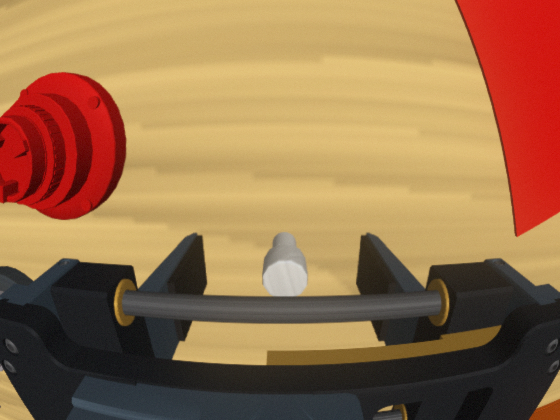

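The stem head is at (285,280) between the fingers, matching the prediction of (285,280). I'll close now.

```bash
python3 -m handwheel '[[1.5,[0,0,0.05],0],[1.5,[0,0,0.05],0],[1.5,[0,0,0.05],0],[1.5,[0,0,0.05],0],[1.5,[0,0,0.05],0],[1.5,[0,0,0.05],0],[1.5,[0,0,0.05],0],[1.5,[0,0,0.05],0]]' 20
python3 - <<'E'
from h import *
s=state();print(s['ee_pos'],s['ee_rot'],s['gripper_width'],s['force'])
m=vision.camera_model("wrist");im=vision.grab_frame("wrist")
cv2.imwrite("pics/w5.png",im[:,:,::-1]);print(proj(m,(s['ee_pos'][0],s['ee_pos'][1],50),1))
E
```

```text
time_s: 6.55
ee_pos: [434.4, 145.9, 23.6]
ee_rot: [-90.0, -0.1, 89.9]
force: [0.8, -0.3, 0.3]
gripper_width: 30.1
[434.36279358 145.92439384  23.56591164] [-8.99804961e+01 -5.00138157e-02  8.99117097e+01] 30.084508947139934 [ 0.84560002 -0.33319534  0.29089459]
[284.47130024 281.80402377]
```

View pics/w5.png

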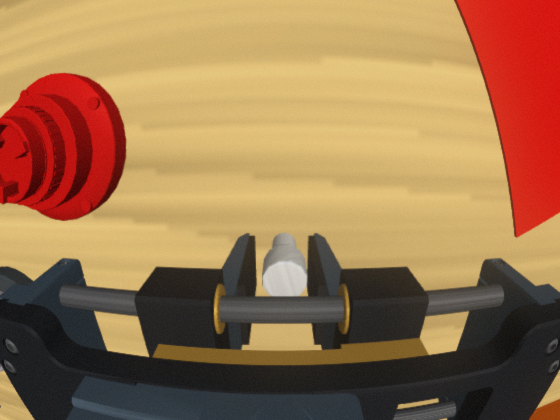

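The fingers are at 30 mm and still closing, with the head at (285,280).

```bash
python3 -m handwheel '[[1.5,[0,0,0],0],[1.5,[0,0,0],0],[1.5,[0,0,0],0],[1.5,[0,0,0],0]]' 20
python3 - <<'E'
from h import *
s=state();print(s['ee_pos'],s['ee_rot'],s['gripper_width'],s['force'])
m=vision.camera_model("wrist");im=vision.grab_frame("wrist");np.save("w6.npy",m)
cv2.imwrite("pics/w6.png",im[:,:,::-1]);print(proj(m,(s['ee_pos'][0],s['ee_pos'][1],50),1))
cv2.imwrite("pics/c6.png",cv2.resize(im[225:325,235:335,::-1],None,fx=6,fy=6,interpolation=cv2.INTER_CUBIC))
E
```

```text
time_s: 7.0
ee_pos: [434.4, 146.0, 23.6]
ee_rot: [-90.0, -0.1, 89.9]
force: [-1.1, 0.0, 0.8]
gripper_width: 23.2
[434.42125784 146.01430807  23.60509018] [-8.99885035e+01 -6.08788889e-02  8.99053447e+01] 23.185667190552902 [-1.13180753  0.04435006  0.81071109]
[284.48299745 281.76399389]
```

View pics/c6.png

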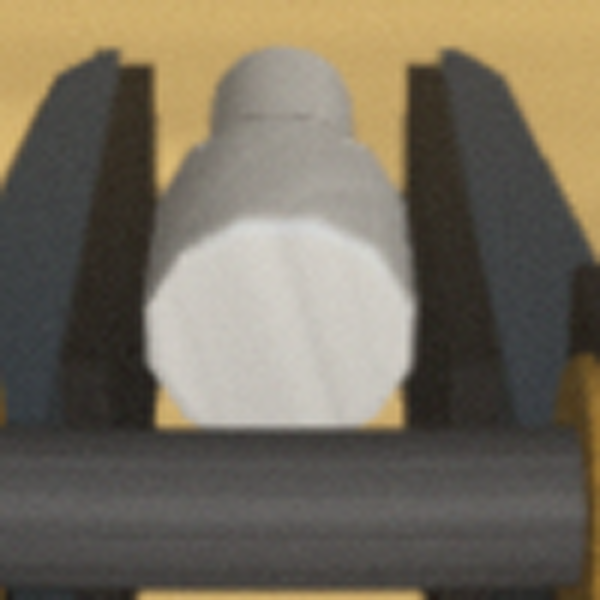

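Gripped: the opening is 23.2 mm and the head is centred at about (281.8,278.7). The wrist model is roughly 1.5 mm off sideways at this range, so I'll centre the held stem over the chuck by relative measurement. Lifting and carrying now.

```bash
python3 -m handwheel '[[1.5,[0,-2,0],0],[1.5,[0,-5,0],0],[1.5,[0,-9,0],0],[1.5,[0,-13,0],0],[1.5,[-2,-14,-0.6],0],[1.5,[-5,-14,-1.6],0],[1.5,[-9,-14,-2.9],0],[1.5,[-13,-14,-4.2],0],[1.5,[-17,-14,-5.4],0],[1.5,[-21,-14,-6.7],0]]'
python3 -m handwheel '[[1.5,[-2,0,-0.6],0],[1.5,[-3.5,0,-1],0],[1.5,[-4.05,0,-1.3],0],[1.5,[-4.05,0,-1.3],0],[1.5,[-4.05,0,-1.3],0],[1.5,[-4.05,0,-1.3],0]]'
python3 - <<'E'
from h import *
for n in ("wrist","scene","side"):
    s=state();print(s['ee_pos'],s['ee_rot'],s['gripper_width'])
    m=vision.camera_model(n);im=vision.grab_frame(n);np.save(f"h1{n}.npy",m);cv2.imwrite(f"pics/h1{n}.png",im[:,:,::-1])
W=cv2.imread("pics/h1wrist.png");S=cv2.imread("pics/h1scene.png");D=cv2.imread("pics/h1side.png")
z=lambda im,x,y,w,h,k:cv2.resize(im[y:y+h,x:x+w],None,fx=k,fy=k,interpolation=cv2.INTER_CUBIC)
cv2.imwrite("pics/h1.png",np.hstack([z(S,215,100,80,120,5),z(D,270,120,80,120,5)]))
E
```

```text
time_s: 8.05
ee_pos: [500.8, -65.9, 163.0]
ee_rot: [-89.9, -0.1, 89.9]
force: [0.6, 0.1, -1.2]
gripper_width: 23.1
time_s: 8.65
ee_pos: [513.4, -105.3, 162.9]
ee_rot: [-89.9, -0.1, 90.0]
force: [0.3, 0.7, -2.6]
gripper_width: 23.6
[ 513.41337934 -105.29248815  162.92429135] [-8.99097643e+01 -8.84902917e-02  8.99836422e+01] 23.597803502376482
[ 513.50190711 -105.39305562  162.98414754] [-8.99216584e+01 -8.01274166e-02  8.99850314e+01] 23.24876368865944
[ 513.52158938 -105.53853116  162.98991918] [-8.99246547e+01 -7.45609538e-02  8.99773680e+01] 23.342677587251554
```

View pics/h1wrist.png

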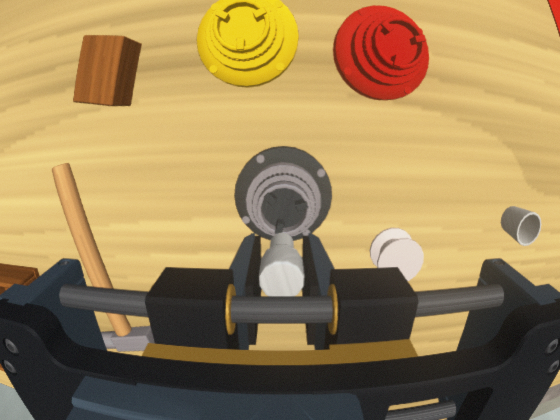

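View pics/h1.png

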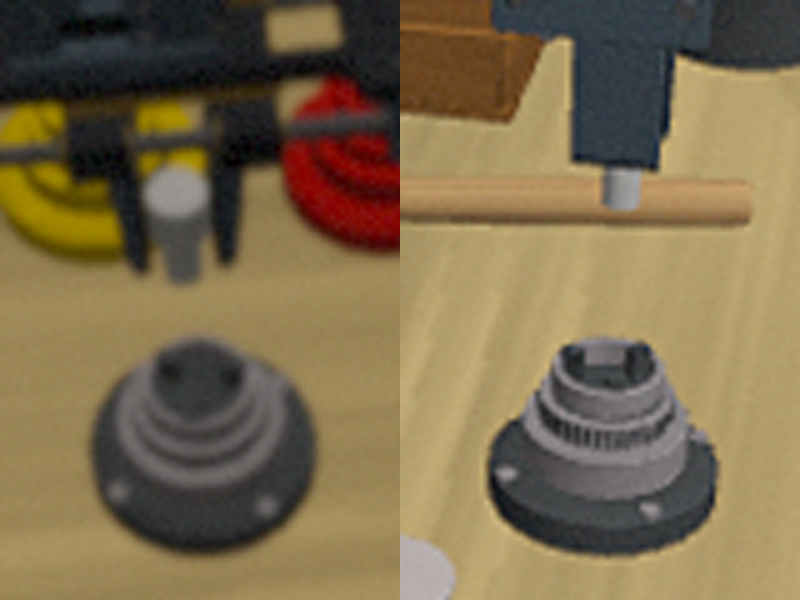

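The stem hangs over the chuck. In scene the foot is near (251.6,155.2), in side near (314.2,160.6), and the wrist view shows the head at (281,278) with the flange around (283,193). Now the relative offsets.

```bash
cat >> h.py <<'E'
def chuckpts(im,m,fish,c0,rowmax=999,sat=75):
    hsv=cv2.cvtColor(im,cv2.COLOR_RGB2HSV)
    mk=(hsv[...,1]<sat).astype(np.uint8)
    u=proj(m,(c0[0],c0[1],30),fish);mk[rowmax:]=0
    n,l,st,ce=cv2.connectedComponentsWithStats(mk);k=l[int(u[1]),int(u[0])]
    cnt=max(cv2.findContours((l==k).astype(np.uint8),0,1)[0],key=cv2.contourArea)[:,0,:].astype(float)
    cnt=cnt[cnt[:,1]<rowmax-2]
    o=ray(m,(200,200),fish)[0][:2];c=np.array(c0,float)
    for i in range(8):
        P=[]
        for p in cnt:
            q=plane(m,p,20,fish)[:2];q0=plane(m,p,0,fish)[:2]
            P.append(q0 if np.dot(q0-c,o-c)>0 else q)
        P=np.array(P);d=np.linalg.norm(P-c,axis=1);g=P[abs(d-np.median(d))<4];c,rr=circ(g)
    return c,rr,len(g)
E
python3 - <<'E'
from h import *
L=lambda n:np.load(f"h1{n}.npy",allow_pickle=True).item()
I=lambda n:cv2.imread(f"pics/h1{n}.png")[:,:,::-1].copy()
W,S,D=map(L,("wrist","scene","side"))
print("chuck wrist",chuckpts(I("wrist"),W,1,(513.5,-105),232))
print("chuck scene",chuckpts(I("scene"),S,0,(513.5,-105)))
print("chuck side",chuckpts(I("side"),D,0,(513.5,-105)))
print("scene foot",plane(S,(251.6,155.2),139.4),"head",plane(S,(250.9,138.4),189.4))
print("side foot",plane(D,(314.2,160.6),139.4))
im=I("wrist");cv2.imwrite("pics/h1c.png",cv2.resize(im[225:305,241:321,::-1],None,fx=7,fy=7,interpolation=cv2.INTER_CUBIC))
E
```

```text
chuck wrist (array([ 513.269871  , -105.04844469]), np.float64(48.27469033927881), 207)
chuck scene (array([ 511.99817732, -103.29995132]), np.float64(45.94641476556169), 111)
chuck side (array([ 513.15659758, -105.84220683]), np.float64(47.90077986705344), 84)
scene foot [ 515.56021355 -105.29555701  139.4       ] head [ 513.85297095 -103.91822689  189.4       ]
side foot [ 510.99000084 -103.64130776  139.4       ]
```

View pics/h1c.png

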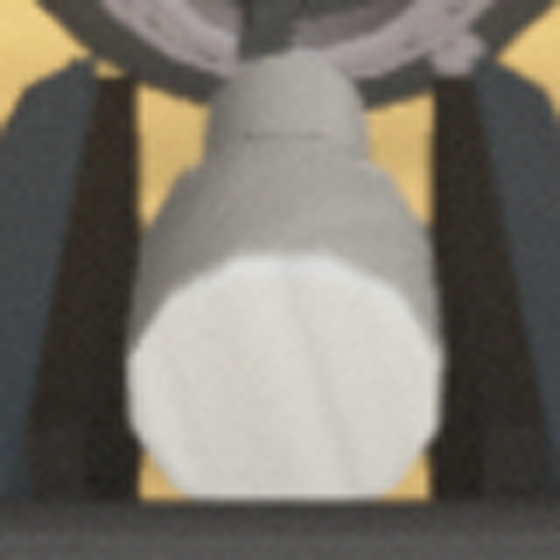

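```bash
python3 -m handwheel '[[1.5,[0,2,0],0],[1.5,[0,4,0],0],[1.5,[0,5.5,0],0],[1.5,[0,6.3,0],0],[1.5,[0,6.5,0],0],[1.5,[0,6.5,0],0],[1.5,[0,6.5,0],0]]'
python3 - <<'E'
from h import *
for n in ("wrist","scene","side"):
    s=state();print(s['ee_pos'],s['ee_rot'],s['gripper_width'])
    m=vision.camera_model(n);im=vision.grab_frame(n);np.save(f"h2{n}.npy",m);cv2.imwrite(f"pics/h2{n}.png",im[:,:,::-1])
W=cv2.imread("pics/h2wrist.png");S=cv2.imread("pics/h2scene.png");D=cv2.imread("pics/h2side.png")
z=lambda im,x,y,w,h,k:cv2.resize(im[y:y+h,x:x+w],None,fx=k,fy=k,interpolation=cv2.INTER_CUBIC)
cv2.imwrite("pics/h2.png",np.hstack([z(S,229,137,50,75,8),z(D,286,150,50,75,8)]))
cv2.imwrite("pics/h2c.png",z(W,230,180,100,120,5))
m=np.load("h1wrist.npy",allow_pickle=True).item();print("h1 wrist head",plane(m,(281.2,278.5),189.4,1))
E
```

```text
time_s: 9.5
ee_pos: [514.2, -105.7, 98.8]
ee_rot: [-90.0, -0.1, 90.0]
force: [-0.4, -0.4, -2.0]
gripper_width: 23.0
[ 514.1540305  -105.69464986   98.81703532] [-9.00258074e+01 -5.05616497e-02  8.99717797e+01] 23.031454939010505
[ 514.13595696 -105.72257888   98.84664691] [-9.00299223e+01 -4.70714059e-02  8.99735147e+01] 23.503131355569124
[ 514.06134151 -105.72064007   98.79656085] [-9.00237257e+01 -5.03502406e-02  8.99682241e+01] 23.392151259944324
h1 wrist head [ 511.43071271 -106.99512556  189.4       ]
```

View pics/h2c.png

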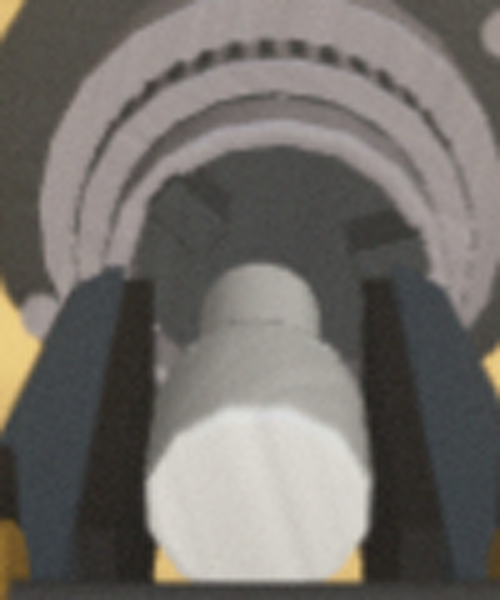

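View pics/h2.png

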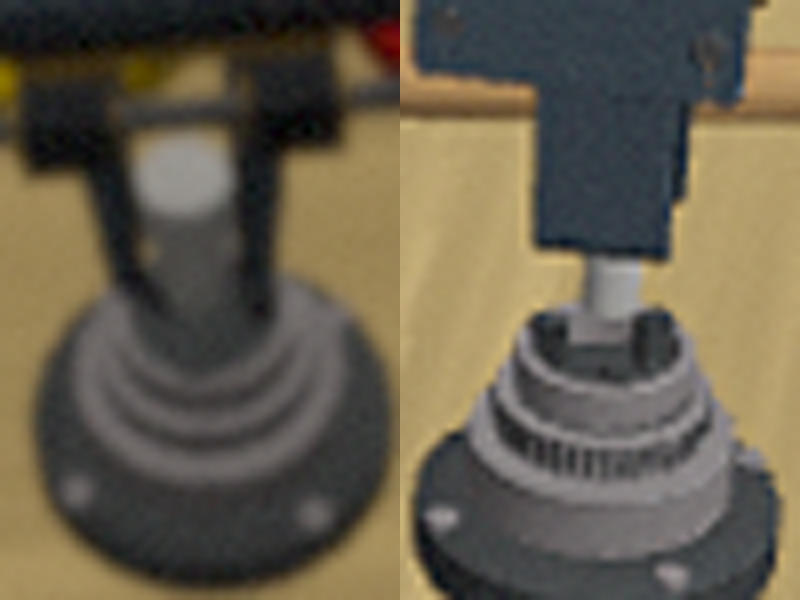

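Run:
```python
from h import *
L=lambda n:np.load(f"h2{n}.npy",allow_pickle=True).item()
for n,f in(("scene",0),("side",0),("wrist",1)):
    m=L(n);print(n,[np.round(proj(m,(513.3,-105,z),f),2).tolist() for z in (0,20,38,51,64,75.2,102,125.2)], "dx",np.round(proj(m,(514.3,-105,75),f)-proj(m,(513.3,-105,75),f),2),"dy",np.round(proj(m,(513.3,-104,75),f)-proj(m,(513.3,-105,75),f),2))
# left/right edges per row
def edges(n,rows,x0,x1):
    im=cv2.imread(f"pics/h2{n}.png");hsv=cv2.cvtColor(im,cv2.COLOR_BGR2HSV)
    for r in rows:
        print(n,r,' '.join(f"{v}" for v in cv2.cvtColor(im,cv2.COLOR_BGR2GRAY)[r,x0:x1]))
edges("side",(182,185,188,191,205),298,326)
edges("scene",(160,165,170),240,270)
im=cv2.imread("pics/h2wrist.png")[:,:,::-1].copy()
for c in (225,232,):print(chuckpts(im,L("wrist"),1,(513.3,-105),c))
z=lambda im,x,y,w,h,k:cv2.resize(im[y:y+h,x:x+w],None,fx=k,fy=k,interpolation=cv2.INTER_CUBIC)
cv2.imwrite("pics/h2d.png",z(cv2.imread("pics/h2wrist.png"),215,130,135,125,5))
```

```text
scene [[254.82, 191.62], [254.41, 186.82], [254.03, 182.36], [253.75, 179.04], [253.46, 175.64], [253.21, 172.65], [252.58, 165.24], [252.01, 158.51]] dx [0.04 0.4 ] dy [ 0.48 -0.05]
side [[310.01, 217.2], [310.43, 209.6], [310.82, 202.6], [311.1, 197.45], [311.39, 192.22], [311.64, 187.65], [312.26, 176.45], [312.81, 166.45]] dx [-0.47 -0.05] dy [-0.07  0.24]
wrist [[283.76, 208.51], [283.97, 215.73], [284.19, 223.18], [284.36, 229.23], [284.56, 235.94], [284.74, 242.33], [285.26, 260.47], [285.82, 280.38]] dx [-0.01  1.41] dy [ 1.53 -0.  ]
side 182 161 161 164 169 176 179 181 185 178 176 143 95 106 113 97 102 104 97 95 77 64 103 159 161 160 160 160 161
side 185 161 163 169 173 173 171 174 169 158 164 135 91 112 135 145 154 160 163 162 160 163 160 159 160 162 161 161 161
side 188 163 167 171 176 170 171 144 141 140 144 124 100 119 140 151 156 163 152 138 118 104 147 164 165 162 159 160 156
side 191 167 175 164 148 79 35 45 35 36 117 125 118 117 110 107 105 99 46 35 59 57 57 111 147 158 161 157 158
side 205 114 68 42 37 72 43 75 53 99 106 122 133 140 135 138 140 139 140 131 118 96 101 103 68 61 115 140 136
scene 160 54 28 26 26 30 68 113 141 149 149 148 148 147 149 149 147 134 111 70 32 15 30 34 51 92 125 137 138 140 139
scene 165 106 74 38 29 30 33 49 66 73 78 79 78 76 76 74 72 71 68 58 30 27 30 42 73 110 128 134 131 133 133
scene 170 130 115 80 48 31 29 44 66 66 71 71 73 75 77 74 70 69 59 45 30 23 29 47 80 112 121 124 128 131 134
(array([ 515.32144655, -104.90884665]), np.float64(49.85557173446729), 185)
(array([ 514.5717868 , -104.88367163]), np.float64(49.294956193300855), 199)
```

View pics/h2d.png

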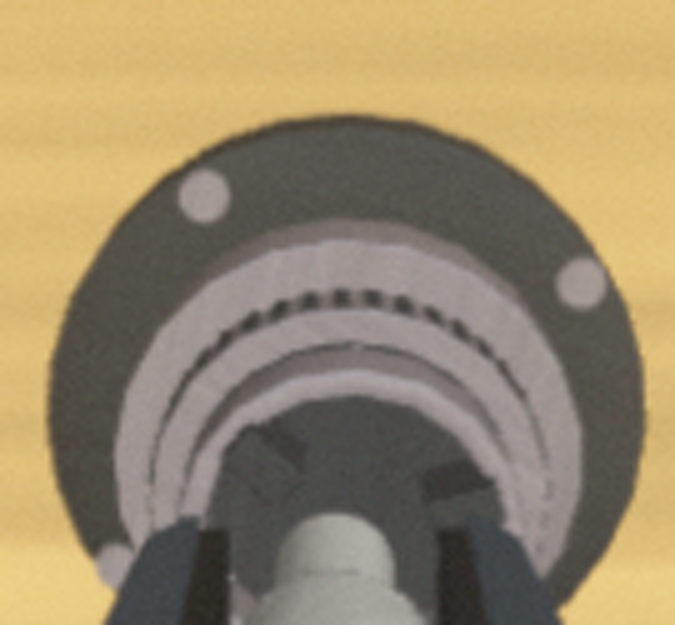

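Run:
```python
from h import *
m=np.load("h2wrist.npy",allow_pickle=True).item()
for nm,u,v,z,r in (("flange",348,116,20,50),("lower",350,240,38,36),("slim",352,308,51,29),("top out",355,369,64,24),("top in",355,396,64,20),("foot",336,513,75.2,8),("neck",337,573,102.2,8)):
    p=plane(m,(215+u/5-.4,130+v/5-.4),z,1);print(nm,np.round(p,1),"axis x",round(p[0]+r,1))
```

```text
flange [ 462.1 -104.9   20. ] axis x 512.1
lower [ 478.1 -104.8   38. ] axis x 514.1
slim [ 485.1 -104.6   51. ] axis x 514.1
top out [ 490.2 -104.4   64. ] axis x 514.2
top in [ 493.9 -104.4   64. ] axis x 513.9
foot [ 506.2 -106.9   75.2] axis x 514.2
neck [ 503.  -106.9  102.2] axis x 511.0
```

The wrist rings and the scene view both put the stem about 2.4 mm too far to -y, and x is nearly right (within 0.5 mm). I'll correct that and look again.

```bash
python3 -m handwheel '[[1.5,[0.12,0.1,-0.02],0],[1.5,[0.24,0.2,-0.03],0],[1.5,[0.24,0.2,-0.03],0],[1.5,[0.24,0.2,-0.03],0]]'
python3 - <<'E'
from h import *
for n in ("wrist","scene","side"):
    s=state();print(s['ee_pos'],s['force'])
    m=vision.camera_model(n);im=vision.grab_frame(n);np.save(f"h3{n}.npy",m);cv2.imwrite(f"pics/h3{n}.png",im[:,:,::-1])
W=cv2.imread("pics/h3wrist.png");S=cv2.imread("pics/h3scene.png");D=cv2.imread("pics/h3side.png")
z=lambda im,x,y,w,h,k:cv2.resize(im[y:y+h,x:x+w],None,fx=k,fy=k,interpolation=cv2.INTER_CUBIC)
cv2.imwrite("pics/h3.png",np.hstack([z(S,229,137,50,75,8),z(D,286,150,50,75,8)]))
cv2.imwrite("pics/h3c.png",z(W,215,160,135,120,5))
E
```

```text
time_s: 10.05
ee_pos: [514.2, -103.2, 96.7]
ee_rot: [-90.0, -0.1, 90.0]
force: [0.3, -0.6, -1.4]
gripper_width: 23.8
[ 514.2025541  -103.22815589   96.6599239 ] [ 0.32181705 -0.64999948 -1.40013382]
[ 514.23409184 -103.2685237    96.67401652] [ 0.58222964  0.50624063 -1.47936627]
[ 514.28758291 -103.29260816   96.69948095] [-0.30953567  0.06096838 -1.99871874]
```

View pics/h3c.png

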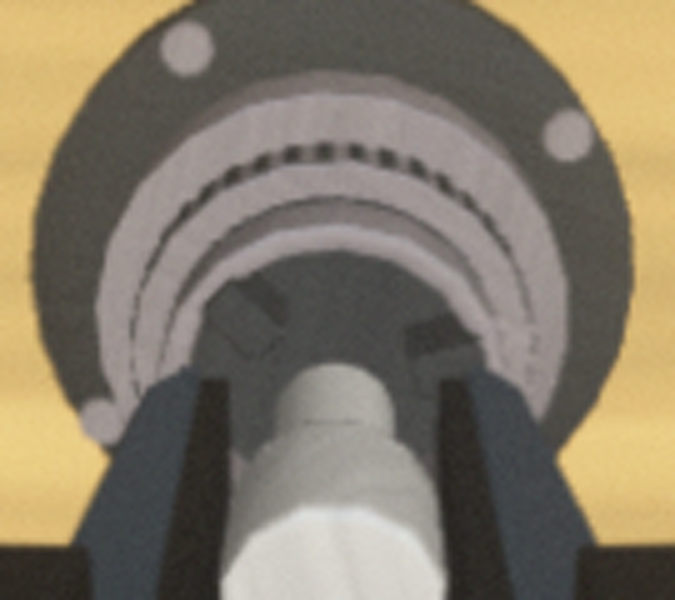

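View pics/h3.png

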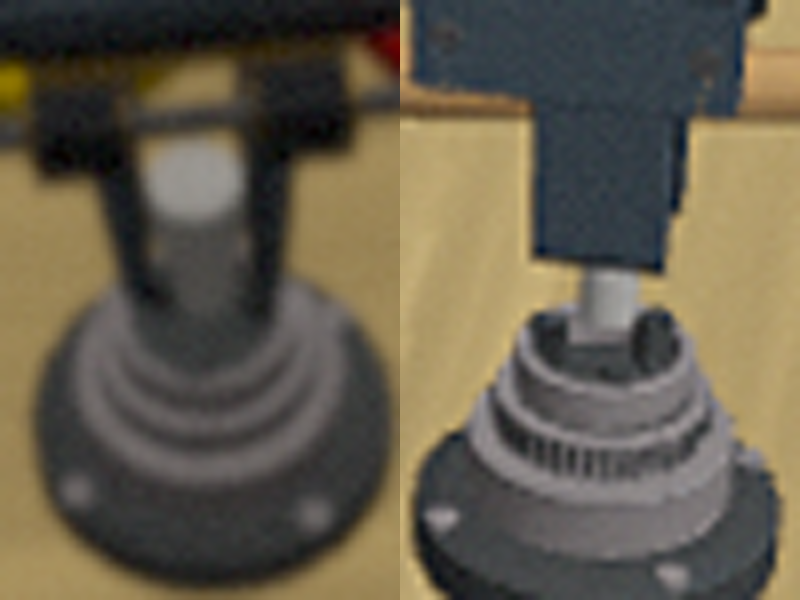

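The shank is now centred in the bore: wrist column 335 against ring centres 334–338, and side 608 against 606. I'll lower it gently.

```bash
python3 -m handwheel '[[1.5,[0.03,0.6,0],0],[1.5,[0.03,1.2,0],0],[1.5,[0.03,1.6,0],0],[1.5,[0.03,1.8,0],0],[1.5,[0.03,1.95,0],0],[1.5,[0.03,2.0,0],0],[1.5,[0.03,2.0,0],0],[1.5,[0.03,2.0,0],0]]'
python3 -c "
from h import *
s=state();print(s['ee_pos'],s['force'],s['torque'])"
```

```text
time_s: 11.0
ee_pos: [514.4, -103.0, 76.9]
ee_rot: [-90.0, -0.0, 90.0]
force: [0.0, -0.5, -1.5]
gripper_width: 23.6
[ 514.38708185 -103.02585728   76.85240774] [ 0.02928031 -0.48581588 -1.50569594] [ 0.06576402 -0.13740284 -0.04570789]
```

```bash
python3 -m handwheel '[[1.5,[0,0.05,0],0],[1.5,[0,0.1,0],0],[1.5,[0,0.1,0],0],[1.5,[0,0.1,0],0]]'
python3 -m handwheel '[[1.5,[0,0.05,0],0],[1.5,[0,0.05,0],0],[1.5,[0,0.05,0],0]]'
python3 -c "
from h import *
s=state();print(s['ee_pos'],s['force'],s['torque'])
for n in ('wrist','side'):
    cv2.imwrite('pics/p1%s.png'%n,vision.grab_frame(n)[:,:,::-1])
z=lambda im,x,y,w,h,k:cv2.resize(im[y:y+h,x:x+w],None,fx=k,fy=k,interpolation=cv2.INTER_CUBIC)
cv2.imwrite('pics/p1.png',np.hstack([z(cv2.imread('pics/p1side.png'),286,150,50,75,8),z(cv2.imread('pics/p1wrist.png'),240,210,80,120,5)]))
"
```

```text
time_s: 11.4
ee_pos: [514.4, -103.0, 75.9]
ee_rot: [-90.0, -0.0, 90.0]
force: [-0.2, -0.0, -1.2]
gripper_width: 23.7
time_s: 11.7
ee_pos: [514.5, -103.0, 75.6]
ee_rot: [-90.1, -0.0, 90.0]
force: [0.3, 0.3, 1.4]
gripper_width: 23.9
[ 514.5085157  -103.04192635   75.59717104] [0.25330842 0.30257203 1.37889423] [ 0.14926004 -0.07558683 -0.05233387]
```

View pics/p1.png

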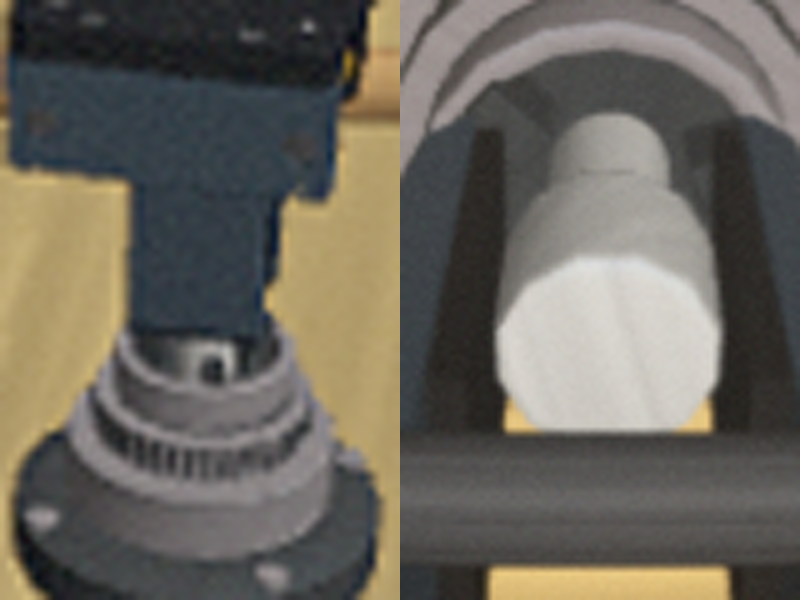

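The foot met the floor at TCP z 75.6 as predicted (+2.9 N), and the stem looks upright and centred. I'll open and lift a little.

```bash
python3 -m handwheel '[[3,[0,0,0],0],[3.5,[0,0,0],0],[4.5,[0,0,0],0],[6,[0,0,0],0],[9,[0,0,0],0],[9,[0,0,0],0],[9,[0,0,0],0],[9,[0,0,0],0]]'
python3 -m handwheel '[[9,[0,-2,0],0],[9,[0,-4,0],0],[9,[0,-7,0],0],[9,[0,-9,0],0],[9,[0,-9,0],0],[9,[0,-9,0],0],[9,[0,-9,0],0]]'
python3 -c "
from h import *
s=state();print(s['ee_pos'],s['ee_rot'],s['qpos'],s['gripper_width'],s['force'],s['torque'])
for n in ('wrist','side','scene'):
    np.save('r1%s.npy'%n,vision.camera_model(n));cv2.imwrite('pics/r1%s.png'%n,vision.grab_frame(n)[:,:,::-1])
z=lambda im,x,y,w,h,k:cv2.resize(im[y:y+h,x:x+w],None,fx=k,fy=k,interpolation=cv2.INTER_CUBIC)
cv2.imwrite('pics/r1.png',np.hstack([z(cv2.imread('pics/r1scene.png'),229,137,50,75,5),z(cv2.imread('pics/r1side.png'),286,150,50,75,5),z(cv2.imread('pics/r1wrist.png'),230,150,100,125,3)]))
"
```

```text
time_s: 12.6
ee_pos: [514.5, -103.1, 75.6]
ee_rot: [-90.1, -0.0, 90.0]
force: [-0.5, 0.3, -0.3]
gripper_width: 79.9
time_s: 13.3
ee_pos: [513.5, -102.9, 164.2]
ee_rot: [-89.9, -0.1, 90.0]
force: [0.5, 0.0, -1.3]
gripper_width: 89.9
[ 513.51069452 -102.89790395  164.24684968] [-8.99047617e+01 -7.77135639e-02  8.99653762e+01] [-1.26244702e+01  1.59601417e+01  1.00660731e+02  6.15587102e-02
  6.34890282e+01 -1.02617442e+02] 89.9234344836883 [ 0.52779136  0.03017703 -1.34529326] [ 0.12953083 -0.15744805  0.00114011]
```

```bash
sleep 1
```

```text
(no output)
```

View pics/r1.png

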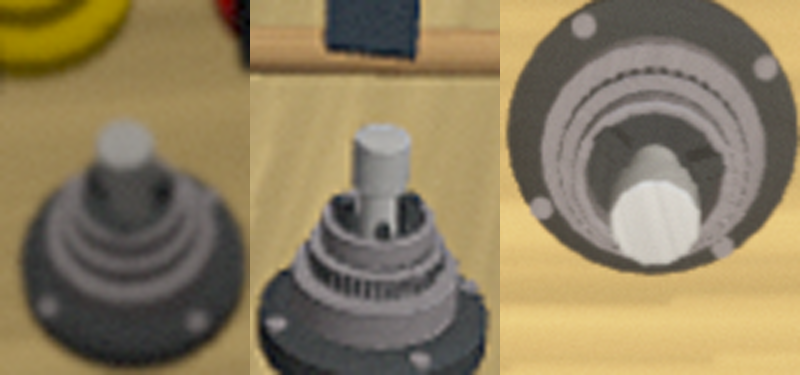

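The stem stands alone and upright in the middle of the open jaws: scene (254,167), side centre column ≈312, wrist head ≈(282,223). Next I'll descend around the ring with tips at z≈42–43, and do a light centring grip in y while feeling the side force.

```bash
python3 -m handwheel '[[9,[0,3,0],0],[9,[0,6,0],0],[9,[0,9,0],0],[9,[0,11,0],0],[9,[0,11.8,0],0],[9,[0,12.1,0],0],[9,[0,12.1,0],0],[9,[0,12.1,0],0]]' 5
python3 -c "
from h import *
for i in range(3):
    s=state();print(s['ee_pos'],s['ee_rot'],s['gripper_width'],s['force'],s['torque'])
cv2.imwrite('pics/g1.png',vision.grab_frame('wrist')[:,:,::-1]);cv2.imwrite('pics/g1s.png',vision.grab_frame('side')[:,:,::-1])
z=lambda im,x,y,w,h,k:cv2.resize(im[y:y+h,x:x+w],None,fx=k,fy=k,interpolation=cv2.INTER_CUBIC)
cv2.imwrite('pics/g1c.png',np.hstack([z(cv2.imread('pics/g1.png'),180,170,200,150,3)]))
"
```

```text
time_s: 14.25
ee_pos: [514.5, -103.0, 44.4]
ee_rot: [-90.0, -0.0, 90.0]
force: [0.1, 0.8, 0.2]
gripper_width: 90.0
[ 514.47037958 -103.00578625   44.39008111] [-9.00381755e+01 -4.68955606e-02  8.99673070e+01] 90.02536360842721 [0.11284063 0.75650084 0.16484889] [ 0.11544877 -0.11745799  0.02124008]
[ 514.47037958 -103.00578625   44.39008111] [-9.00381755e+01 -4.68955606e-02  8.99673070e+01] 90.02536360842721 [0.11284063 0.75650084 0.16484889] [ 0.11544877 -0.11745799  0.02124008]
[ 514.47037958 -103.00578625   44.39008111] [-9.00381755e+01 -4.68955606e-02  8.99673070e+01] 90.02536360842721 [0.11284063 0.75650084 0.16484889] [ 0.11544877 -0.11745799  0.02124008]
```

View pics/g1c.png

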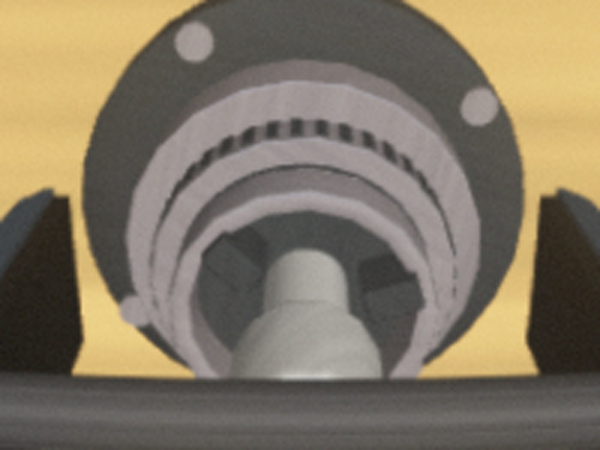

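```bash
python3 -m handwheel '[[8,[0,0.12,0],0],[7,[0,0.12,0],0],[6.5,[0,0.12,0],0],[6.3,[0,0.12,0],0],[6.1,[0,0.12,0],0],[6.1,[0,0.12,0],0]]' 4
python3 -c "
from h import *
s=state();print(s['ee_pos'],s['gripper_width'],s['force'],s['torque'])"
python3 -m handwheel '[[5.5,[0,0,0],0],[5.5,[0,0,0],0],[5.5,[0,0,0],0],[5.5,[0,0,0],0]]' 4
python3 -c "
from h import *
s=state();print(s['ee_pos'],s['ee_rot'],s['gripper_width'],s['force'],s['torque'])"
```

```text
time_s: 14.95
ee_pos: [514.4, -103.0, 43.2]
ee_rot: [-90.0, -0.0, 90.0]
force: [-0.3, 0.3, -0.2]
gripper_width: 61.0
[ 514.38048673 -102.97615491   43.18995504] 61.04070065623581 [-0.32913913  0.27272085 -0.1637755 ] [ 0.0784415  -0.19424896 -0.00225064]
time_s: 15.35
ee_pos: [514.4, -103.3, 43.2]
ee_rot: [-90.0, -0.0, 90.0]
force: [0.1, -2.8, -0.9]
gripper_width: 57.8
[ 514.37322825 -103.29851169   43.17513185] [-9.00372728e+01 -1.80424896e-02  8.99787446e+01] 57.81564714617754 [ 0.06740317 -2.81724367 -0.92468872] [-0.41955729 -0.10602262  0.02879533]
```

Centring grip: width 57.8, and the ring pulled the tool to y = -103.3, so the axis y ≈ -103.3. Opening, turning a quarter round and doing the same in x.

```bash
python3 -m handwheel '[[7.5,[0,0,0],0],[8,[0,0,0],0],[8,[0,0,0],0]]' 4
python3 -m handwheel '[[8,[-0.03,0,0],8.5],[8,[-0.03,0,0],17],[8,[-0.03,0,0],25.5],[8,[-0.03,0,0],34],[8,[-0.03,0,0],42.5],[8,[-0.03,0,0],51],[8,[-0.03,0,0],59.5],[8,[-0.03,0,0],68],[8,[-0.03,0,0],76.5],[8,[-0.03,0,0],85]]'
python3 -m handwheel '[[8,[0,0,0],5],[7,[0,0,0],5],[6.3,[0,0,0],5],[6.1,[0,0,0],5],[6.1,[0,0,0],5]]' 4
python3 -c "
from h import *
s=state();print(s['ee_pos'],s['ee_rot'],s['gripper_width'],s['force'],s['torque'])"
```

```text
time_s: 15.65
ee_pos: [514.4, -103.0, 43.2]
ee_rot: [-90.0, -0.0, 90.0]
force: [0.2, -0.3, 0.0]
gripper_width: 78.6
time_s: 16.65
ee_pos: [514.4, -103.1, 43.2]
ee_rot: [-89.9, -0.0, 4.6]
force: [-0.7, 0.1, 0.3]
gripper_width: 80.4
time_s: 17.15
ee_pos: [514.4, -103.1, 43.2]
ee_rot: [-89.9, -0.0, -0.3]
force: [0.2, 1.0, 0.0]
gripper_width: 61.1
[ 514.36164445 -103.06617405   43.17309201] [-8.99390524e+01 -3.40810479e-02 -3.31072095e-01] 61.10791505013878 [0.16000599 0.99850075 0.04268502] [-0.00430621 -0.12315762 -0.00642407]
```

```bash
python3 -m handwheel '[[5.5,[0,0,-0.02],0],[5.5,[0,0,-0.02],0],[5.5,[0,0,-0.02],0],[5.5,[0,0,-0.02],0],[5.5,[0,0,-0.02],0]]' 4
python3 -c "
from h import *
s=state();print(s['ee_pos'],s['ee_rot'],s['gripper_width'],s['force'],s['torque'])"
```

```text
time_s: 17.65
ee_pos: [513.4, -103.1, 43.0]
ee_rot: [-89.9, 0.1, -0.3]
force: [-4.7, 0.6, 3.1]
gripper_width: 57.6
[ 513.3974467  -103.08522939   43.01161048] [-8.99171479e+01  8.41032563e-02 -3.26428400e-01] 57.578990371427494 [-4.65376284  0.64506549  3.09608616] [0.12094545 0.77679514 0.04612542]
```

The axis x is ≈513.4. I'll re-zero the target there and check the forces.

```bash
python3 -m handwheel '[[5.5,[0,0,-0.02],0.3],[5.5,[0,0,-0.02],0.3],[5.5,[0,0,-0.02],0.3]]' 4
python3 -c "
from h import *
s=state();print(s['ee_pos'],s['ee_rot'],s['gripper_width'],s['force'],s['torque'])"
```

```text
time_s: 17.95
ee_pos: [513.4, -103.2, 43.0]
ee_rot: [-89.9, 0.1, -0.6]
force: [-3.2, 1.0, 2.5]
gripper_width: 58.0
[ 513.35835848 -103.21343731   43.01444945] [-89.91225873   0.09129296  -0.62530629] 57.97371760546609 [-3.16149897  1.04861411  2.46530106] [0.17594382 0.55345462 0.02727791]
```

```bash
cat >> h.py <<'E'
def feel(n=6):
    T=[]
    for i in range(n):
        vision.grab_frame("side");s=state();T.append(np.r_[s['torque'],s['force'],s['effort'][5],s['ee_pos'],s['ee_rot'][2],s['gripper_width']])
    T=np.array(T);a=T.mean(0);print("t %.2f Tz %.3f(sd %.3f) e6 %.3f Txy %.2f %.2f F %.1f %.1f %.1f pos %.2f %.2f %.2f yaw %.2f w %.1f"%(state()['time_s'],a[2],T[:,2].std(),a[6],a[0],a[1],*a[3:6],*a[7:10],a[10],a[11]))
E
python3 -m handwheel '[[5.5,[-0.03,0,0],0],[5.5,[-0.03,0,0],0],[5.5,[-0.03,0,0],0],[5.5,[-0.03,0,0],0]]' 35
python3 -c "
from h import *
feel()"
```

```text
time_s: 18.35
ee_pos: [513.3, -103.2, 43.1]
ee_rot: [-89.9, 0.1, -0.6]
force: [-0.9, 1.6, 0.8]
gripper_width: 57.1
t 18.65 Tz 0.096(sd 0.017) e6 0.108 Txy 0.20 0.31 F -1.7 1.3 1.0 pos 513.33 -103.22 43.05 yaw -0.63 w 56.9
```

The ring is gripped at 35 N with small side forces, and torque noise is about 0.01 Nm. I'll turn clockwise in equal steps, since contact can't come before 23°.

```bash
python3 -m handwheel '[[5.5,[0,0,0],2],[5.5,[0,0,0],4],[5.5,[0,0,0],6],[5.5,[0,0,0],6],[5.5,[0,0,0],6]]' 35
python3 -c "
from h import *
feel(4)"
python3 -m handwheel '[[5.5,[0,0,0],2],[5.5,[0,0,0],4],[5.5,[0,0,0],6],[5.5,[0,0,0],6],[5.5,[0,0,0],6]]' 35
python3 -c "
from h import *
feel(4)
cv2.imwrite('pics/t1.png',cv2.resize(vision.grab_frame('wrist')[150:300,180:380,::-1],None,fx=3,fy=3,interpolation=cv2.INTER_CUBIC))"
```

```text
time_s: 19.15
ee_pos: [513.4, -103.2, 43.1]
ee_rot: [-89.9, 0.1, -6.6]
force: [-1.8, 0.5, 1.0]
gripper_width: 56.5
t 19.35 Tz -0.154(sd 0.041) e6 -0.147 Txy 0.15 0.34 F -1.7 1.3 1.0 pos 513.35 -103.23 43.05 yaw -6.63 w 56.7
time_s: 19.85
ee_pos: [513.4, -103.2, 43.0]
ee_rot: [-89.9, 0.1, -12.6]
force: [-1.8, 1.4, 1.7]
gripper_width: 56.7
t 20.05 Tz -0.096(sd 0.016) e6 -0.095 Txy 0.20 0.34 F -2.0 1.0 1.2 pos 513.38 -103.23 43.05 yaw -12.61 w 56.7
```

View pics/t1.png

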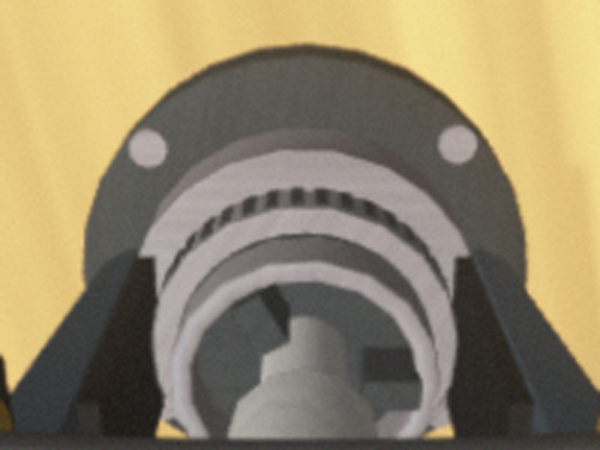

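The grip holds the ring and the jaws have visibly moved in (jaw at crop (390,365), still clear of the shank). One more 6° step, then small equal steps.

```bash
cat >> h.py <<'E'
def mv():
    s=state();print("moving Tz %.3f e6 %.3f"%(s['torque'][2],s['effort'][5]))
E
python3 -m handwheel '[[5.5,[0,0,0],2],[5.5,[0,0,0],4],[5.5,[0,0,0],6]]' 35
python3 -c "
from h import *
mv();feel(4)"
for i in 1; do python3 -m handwheel '[[5.5,[0,0,0],1],[5.5,[0,0,0],2]]' 35; done
python3 -c "
from h import *
mv();feel(4)"
python3 -m handwheel '[[5.5,[0,0,0],1],[5.5,[0,0,0],2]]' 35
python3 -c "
from h import *
mv();feel(4)"
python3 -m handwheel '[[5.5,[0,0,0],1],[5.5,[0,0,0],2]]' 35
python3 -c "
from h import *
mv();feel(4)"
```

```text
time_s: 20.4
ee_pos: [513.4, -103.2, 43.1]
ee_rot: [-89.9, 0.1, -18.6]
force: [-0.9, 0.2, 1.3]
gripper_width: 56.8
moving Tz 0.159 e6 -0.131
t 20.60 Tz -0.093(sd 0.044) e6 -0.041 Txy 0.13 0.34 F -1.3 0.7 1.0 pos 513.40 -103.23 43.05 yaw -18.62 w 56.9
time_s: 20.8
ee_pos: [513.4, -103.2, 43.0]
ee_rot: [-89.9, 0.1, -20.6]
force: [-1.9, 1.3, 1.1]
gripper_width: 56.9
moving Tz 0.171 e6 -0.004
t 21.00 Tz -0.029(sd 0.036) e6 0.016 Txy 0.19 0.31 F -2.2 1.1 1.1 pos 513.40 -103.23 43.05 yaw -20.62 w 56.5
time_s: 21.2
ee_pos: [513.4, -103.3, 43.1]
ee_rot: [-89.9, 0.1, -22.7]
force: [-1.5, -0.0, 0.8]
gripper_width: 57.2
moving Tz 0.164 e6 0.002
t 21.40 Tz -0.012(sd 0.036) e6 0.005 Txy 0.17 0.31 F -1.7 0.6 1.0 pos 513.41 -103.23 43.05 yaw -22.65 w 56.8
time_s: 21.6
ee_pos: [513.4, -103.3, 43.1]
ee_rot: [-89.9, 0.1, -24.7]
force: [-2.2, 0.3, 1.2]
gripper_width: 56.9
moving Tz 0.138 e6 0.003
t 21.80 Tz -0.028(sd 0.046) e6 0.003 Txy 0.17 0.32 F -1.3 0.3 1.1 pos 513.40 -103.24 43.04 yaw -24.68 w 56.8
```

Free turning shows as 0.14–0.17 Nm moving and ≈-0.02 Nm standing, which matches the stated friction. I'll look at the remaining jaw gap.

```bash
python3 -c "
from h import *
a=vision.grab_frame('wrist');b=vision.grab_frame('side')
cv2.imwrite('pics/t2.png',np.hstack([cv2.resize(a[220:320,220:340,::-1],None,fx=4,fy=4,interpolation=cv2.INTER_CUBIC),cv2.resize(b[160:210,290:335,::-1],None,fx=8,fy=8,interpolation=cv2.INTER_CUBIC)[:400]]))"
```

```text
(no output)
```

View pics/t2.png

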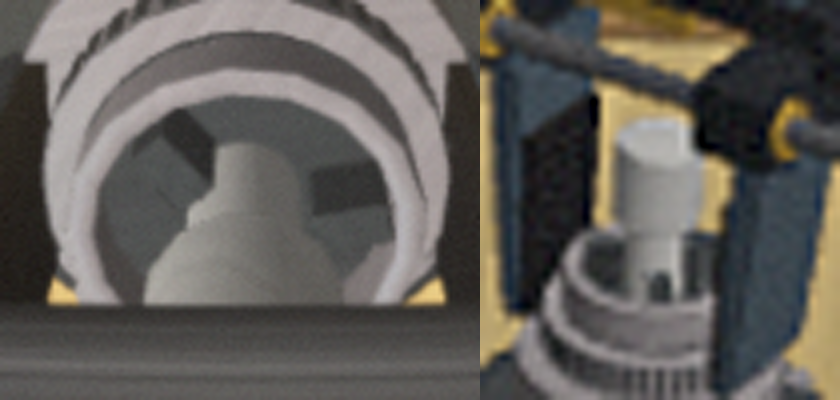

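The left jaw is almost at the shank (crop (215,170)), and the right jaw still has about 1–2 mm to go. I'll continue one step at a time.

```bash
python3 -m handwheel '[[5.5,[0,0,0],1],[5.5,[0,0,0],2]]' 35 >/dev/null
python3 -c "
from h import *
mv();feel(4)"
python3 -m handwheel '[[5.5,[0,0,0],1],[5.5,[0,0,0],2]]' 35 >/dev/null
python3 -c "
from h import *
mv();feel(4)"
```

```text
moving Tz 0.151 e6 0.002
t 22.30 Tz -0.013(sd 0.037) e6 0.006 Txy 0.17 0.37 F -1.4 1.1 1.1 pos 513.42 -103.24 43.05 yaw -26.70 w 56.8
moving Tz 0.191 e6 0.003
t 22.70 Tz -0.012(sd 0.029) e6 0.004 Txy 0.15 0.33 F -1.6 0.9 1.0 pos 513.43 -103.24 43.06 yaw -28.73 w 56.6
```

```bash
python3 -m handwheel '[[5.5,[0,0,0],1],[5.5,[0,0,0],2]]' 35 >/dev/null
python3 -c "
from h import *
mv();feel(4)"
```

```text
moving Tz 0.139 e6 0.003
t 23.10 Tz -0.031(sd 0.020) e6 0.004 Txy 0.15 0.32 F -1.4 0.6 1.6 pos 513.43 -103.25 43.05 yaw -30.75 w 56.8
```

```bash
python3 -m handwheel '[[5.5,[0,0,0],1],[5.5,[0,0,0],2]]' 35 >/dev/null
python3 -c "
from h import *
mv();feel(4)"
```

```text
moving Tz 0.152 e6 0.003
t 23.50 Tz -0.032(sd 0.027) e6 0.004 Txy 0.13 0.31 F -1.4 0.5 0.8 pos 513.41 -103.24 43.04 yaw -32.78 w 57.0
```

```bash
python3 -m handwheel '[[5.5,[0,0,0],1],[5.5,[0,0,0],2]]' 35 >/dev/null
python3 -c "
from h import *
mv();feel(4)
a=vision.grab_frame('wrist')
cv2.imwrite('pics/t3.png',cv2.resize(a[220:320,220:340,::-1],None,fx=5,fy=5,interpolation=cv2.INTER_CUBIC))"
```

```text
moving Tz 0.146 e6 0.003
t 23.90 Tz -0.050(sd 0.053) e6 0.004 Txy 0.16 0.29 F -1.4 1.0 1.2 pos 513.43 -103.24 43.05 yaw -34.81 w 56.8
```

View pics/t3.png

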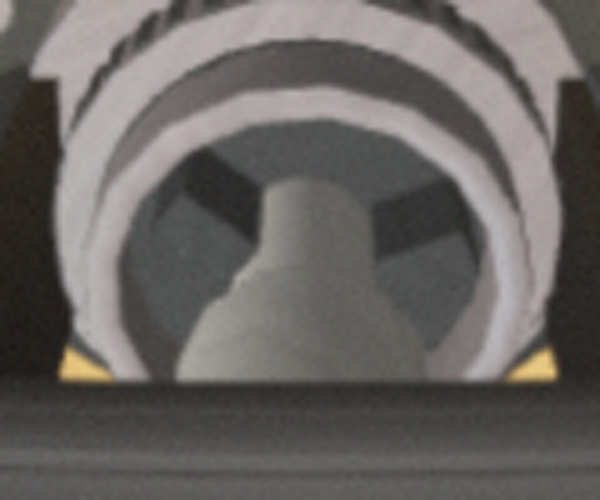

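Both visible jaws are nearly on the shank (crop (260,210) and (372,210)), so I'll go to 1° steps.

```bash
python3 -m handwheel '[[5.5,[0,0,0],0.5],[5.5,[0,0,0],1]]' 35 >/dev/null
python3 -c "
from h import *
mv();feel(4)"
```

```text
moving Tz 0.171 e6 0.077
t 24.35 Tz 0.058(sd 0.044) e6 0.063 Txy 0.15 0.32 F -1.3 0.1 1.0 pos 513.44 -103.26 43.06 yaw -35.80 w 56.6
```

```bash
python3 -m handwheel '[[5.5,[0,0,0],0.5],[5.5,[0,0,0],1]]' 35 >/dev/null
python3 -c "
from h import *
mv();feel(4)"
```

```text
moving Tz 0.170 e6 0.076
t 24.75 Tz 0.057(sd 0.026) e6 0.061 Txy 0.16 0.31 F -1.6 1.2 1.6 pos 513.44 -103.26 43.05 yaw -36.82 w 56.8
```

```bash
python3 -m handwheel '[[5.5,[0,0,0],0.5],[5.5,[0,0,0],1]]' 35 >/dev/null
python3 -c "
from h import *
mv();feel(4)"
```

```text
moving Tz 0.150 e6 0.079
t 25.15 Tz 0.033(sd 0.039) e6 0.062 Txy 0.13 0.29 F -1.3 0.4 0.4 pos 513.44 -103.26 43.06 yaw -37.83 w 56.8
```

The 1° baseline is moving ≈0.16 and standing e6 ≈0.062, which is very repeatable. Continuing.

```bash
python3 -m handwheel '[[5.5,[0,0,0],0.5],[5.5,[0,0,0],1]]' 35 >/dev/null
python3 -c "
from h import *
mv();feel(4)"
```

```text
moving Tz 0.113 e6 0.079
t 25.55 Tz 0.036(sd 0.022) e6 0.062 Txy 0.13 0.30 F -1.8 0.2 0.7 pos 513.45 -103.28 43.06 yaw -38.85 w 56.8
```

```bash
python3 -m handwheel '[[5.5,[0,0,0],0.5],[5.5,[0,0,0],1]]' 35 >/dev/null
python3 -c "
from h import *
mv();feel(4)"
```

```text
moving Tz 0.232 e6 0.079
t 25.95 Tz 0.001(sd 0.048) e6 0.062 Txy 0.13 0.31 F -2.0 1.0 1.2 pos 513.46 -103.27 43.07 yaw -39.86 w 56.7
```

```bash
python3 -m handwheel '[[5.5,[0,0,0],0.5],[5.5,[0,0,0],1]]' 35 >/dev/null
python3 -c "
from h import *
mv();feel(4)"
```

```text
moving Tz 0.189 e6 0.079
t 26.35 Tz 0.021(sd 0.004) e6 0.062 Txy 0.11 0.33 F -1.7 0.5 1.0 pos 513.43 -103.26 43.04 yaw -40.88 w 56.7
```

```bash
python3 -m handwheel '[[5.5,[0,0,0],0.5],[5.5,[0,0,0],1]]' 35 >/dev/null
python3 -c "
from h import *
mv();feel(3)"
```

```text
moving Tz 0.110 e6 0.080
t 26.70 Tz 0.048(sd 0.020) e6 0.073 Txy 0.15 0.29 F -1.8 1.2 1.1 pos 513.45 -103.27 43.06 yaw -41.90 w 56.9
```

```bash
python3 -m handwheel '[[5.5,[0,0,0],0.5],[5.5,[0,0,0],1]]' 35 >/dev/null
python3 -c "
from h import *
mv();feel(3)
a=vision.grab_frame('wrist')
cv2.imwrite('pics/t4.png',cv2.resize(a[220:320,220:340,::-1],None,fx=5,fy=5,interpolation=cv2.INTER_CUBIC))"
```

```text
moving Tz 0.147 e6 0.084
t 27.05 Tz 0.049(sd 0.013) e6 0.076 Txy 0.11 0.32 F -1.5 1.1 1.3 pos 513.45 -103.27 43.05 yaw -42.92 w 56.7
```

View pics/t4.png

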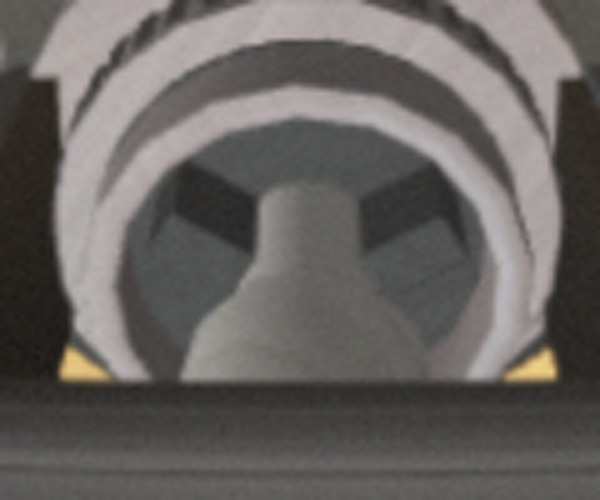

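```bash
python3 -m handwheel '[[5.5,[0,0,0],0.5],[5.5,[0,0,0],1]]' 35 >/dev/null
python3 -c "
from h import *
mv();feel(4)"
```

```text
moving Tz 0.190 e6 0.103
t 27.50 Tz 0.059(sd 0.032) e6 0.086 Txy 0.12 0.28 F -1.8 0.8 1.0 pos 513.45 -103.28 43.06 yaw -43.93 w 56.7
```

```bash
python3 -m handwheel '[[5.5,[0,0,0],0.5],[5.5,[0,0,0],1]]' 35 >/dev/null
python3 -c "
from h import *
mv();feel(4)"
```

```text
moving Tz 0.204 e6 0.124
t 27.90 Tz 0.105(sd 0.016) e6 0.107 Txy 0.14 0.30 F -1.6 0.8 1.2 pos 513.47 -103.27 43.06 yaw -44.94 w 56.6
```

The jaws are taking hold: standing torque rose 0.062 → 0.086 → 0.107 at about +0.02 Nm per degree. The target is +0.12 to +0.14 over free.

```bash
python3 -m handwheel '[[5.5,[0,0,0],0.5],[5.5,[0,0,0],1]]' 35 >/dev/null
python3 -c "
from h import *
mv();feel(4)"
```

```text
moving Tz 0.251 e6 0.147
t 28.30 Tz 0.090(sd 0.018) e6 0.130 Txy 0.10 0.28 F -1.6 0.4 1.2 pos 513.46 -103.27 43.05 yaw -45.95 w 56.8
```

```bash
python3 -m handwheel '[[5.5,[0,0,0],0.5],[5.5,[0,0,0],1]]' 35 >/dev/null
python3 -c "
from h import *
mv();feel(4)"
```

```text
moving Tz 0.259 e6 0.170
t 28.70 Tz 0.125(sd 0.045) e6 0.153 Txy 0.11 0.29 F -1.2 0.7 0.8 pos 513.46 -103.28 43.06 yaw -46.96 w 56.9
```

+0.09 now, so two more degrees gives about +0.135.

```bash
python3 -m handwheel '[[5.5,[0,0,0],0.5],[5.5,[0,0,0],1]]' 35 >/dev/null
python3 -c "
from h import *
mv();feel(4)"
```

```text
moving Tz 0.391 e6 0.194
t 29.10 Tz 0.116(sd 0.024) e6 0.177 Txy 0.12 0.27 F -1.8 1.0 0.6 pos 513.47 -103.29 43.06 yaw -47.98 w 56.6
```

```bash
python3 -m handwheel '[[5.5,[0,0,0],0.5],[5.5,[0,0,0],1]]' 35 >/dev/null
python3 -c "
from h import *
mv();feel(4)
a=vision.grab_frame('wrist');b=vision.grab_frame('side')
cv2.imwrite('pics/t5.png',np.hstack([cv2.resize(a[220:320,220:340,::-1],None,fx=4,fy=4,interpolation=cv2.INTER_CUBIC),cv2.resize(b[160:210,290:335,::-1],None,fx=8,fy=8,interpolation=cv2.INTER_CUBIC)[:400]]))"
```

```text
moving Tz 0.298 e6 0.218
t 29.50 Tz 0.188(sd 0.018) e6 0.201 Txy 0.10 0.30 F -1.5 1.3 1.0 pos 513.47 -103.29 43.06 yaw -48.99 w 56.7
```

View pics/t5.png

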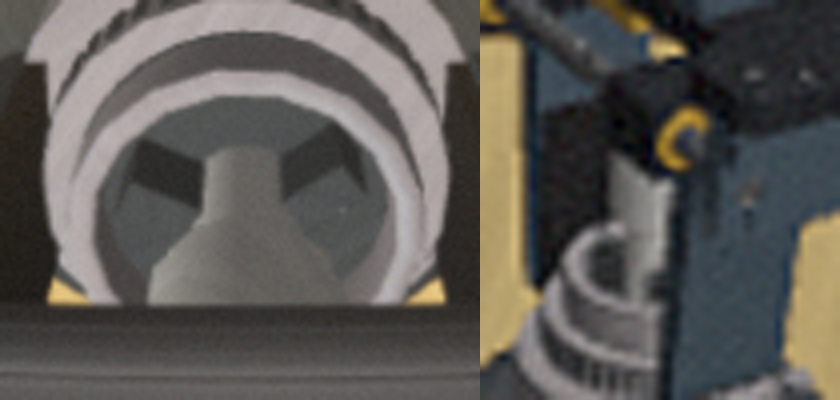

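Standing torque is +0.139 Nm over free (about 9 N a jaw) and both visible jaws are tight on the shank, so I stop here. I'll relax the target, open, and check the ring doesn't spring.

```bash
python3 -m handwheel '[[5.5,[0,0,0],0],[5.5,[0,0,0],0]]' 35 >/dev/null
python3 -c "
from h import *
feel(3)"
python3 -m handwheel '[[6.2,[0,0,0],0],[6.6,[0,0,0],0],[7.2,[0,0,0],0],[8,[0,0,0],0],[9,[0,0,0],0],[9,[0,0,0],0],[9,[0,0,0],0]]'
python3 -c "
from h import *
feel(2)
a=vision.grab_frame('wrist')
cv2.imwrite('pics/t6.png',cv2.resize(a[200:320,200:360,::-1],None,fx=4,fy=4,interpolation=cv2.INTER_CUBIC))"
```

```text
t 29.95 Tz 0.191(sd 0.028) e6 0.190 Txy 0.11 0.28 F -1.7 0.3 1.1 pos 513.45 -103.29 43.06 yaw -48.98 w 56.7
time_s: 30.65
ee_pos: [513.5, -103.3, 43.1]
ee_rot: [-89.9, 0.1, -49.0]
force: [-0.2, 0.3, 0.5]
gripper_width: 90.1
t 30.75 Tz 0.006(sd 0.025) e6 0.000 Txy -0.02 -0.02 F 0.0 0.3 -0.1 pos 513.50 -103.31 43.05 yaw -48.98 w 89.7
```

View pics/t6.png

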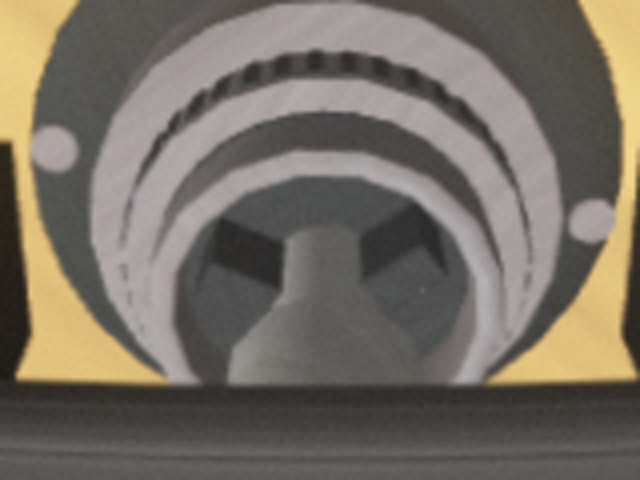

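Released: zero torque, and the jaws are still on the shank at crop (280,260) and (362,260). Backing straight up.

```bash
python3 -m handwheel '[[9,[0,-2,0],0],[9,[0,-4,0],0],[9,[0,-7,0],0],[9,[0,-11,0],0],[9,[0,-15,0],0],[9,[0,-18,0],0],[9,[0,-19,0],0],[9,[0,-19,0],0],[9,[0,-19,0],0]]'
python3 -c "
from h import *
s=state();print(s['force'],np.abs(s['qvel']).max())
z=lambda im,x,y,w,h,k:cv2.resize(im[y:y+h,x:x+w],None,fx=k,fy=k,interpolation=cv2.INTER_CUBIC)
I={n:vision.grab_frame(n)[:,:,::-1] for n in('scene','side','wrist')}
for n in I: cv2.imwrite('pics/f%s.png'%n,I[n])
cv2.imwrite('pics/f1.png',np.hstack([z(I['scene'],229,137,50,75,5),z(I['side'],286,150,50,75,5),z(I['wrist'],230,150,100,125,3)]))
o=np.hstack([I['scene'],I['side']]);cv2.imwrite('pics/f2.png',cv2.resize(o,(800,300)))
"
```

```text
time_s: 31.7
ee_pos: [512.6, -103.6, 231.4]
ee_rot: [-90.0, 0.3, -49.0]
force: [-0.4, -0.4, -0.3]
gripper_width: 90.3
[-0.3738581  -0.39519192 -0.29453471] 0.7993895262755331
```

View pics/f1.png

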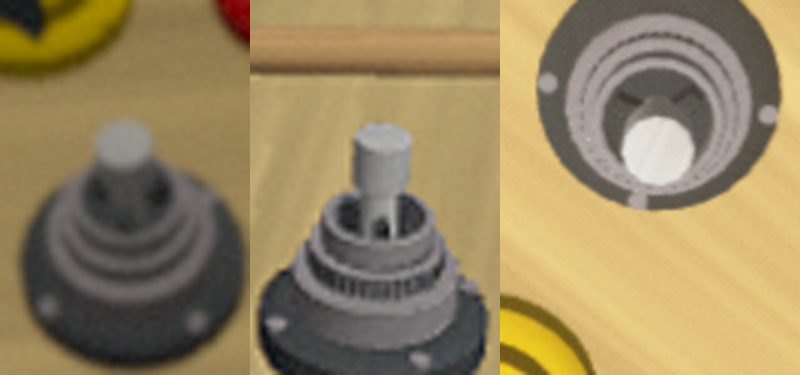

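View pics/f2.png

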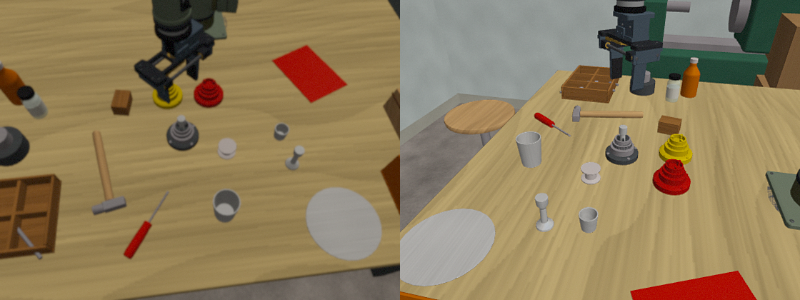

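The stem stands upright in the closed jaws (side crop (382,175)), the gripper is clear above, and the other things look unmoved. Handing in.

```bash
python3 -c "
from h import *
print(state()['time_s'],job.job_done())"
```

```text
the job is handed in; nothing more can be done
31.85 None
```

The stem is in the steel chuck, standing upright with the jaws closed on it. I handed the job in at 31.85 s with the gripper open and about 130 mm above the stem.

- **Placing:** I gripped the stem by its head and centred it over the bore using all three cameras. Its foot met the floor at the height I predicted, and I let go of it before touching the ring.
- **Turning:** I gripped only the slim ring, with the fingertips 43 mm above the bench, after light centring grips in y and x. I then turned it 48° clockwise in small steps.
- **Stopping point:** The jaws began to take hold after about 42–43° of turning. I stopped when the standing torque was 0.14 N m above free, roughly 9 N a jaw. That is past the 0.1 for a firm hold and short of the 0.25 that may mark the stem.
- **Last checks:** After release the tool felt no force. Two jaws could be seen tight on the shank; the third was hidden and judged only by torque and centring. The other things on the bench looked unmoved.
- **Disagreements:** The wrist camera's positions were about 1.5–2 mm off the gripper's own in y, so I trusted contact and relative measurements. Single torque readings while moving were noisy (one read 0.39 N m), so I went by the steadier last-joint torque.

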